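Close the tasting jars for the night

TASK

Close the chocolate tasting jars for the night, leaving the canister and price cards alone: first lay the gift pack that was left on top of the open jars flat in the free half of the gift tray. Then take the infrared thermometer from its stand and check the jars one after the other in the order of the log sheet (left, middle, right), still open, each time holding it still for a good second with its lens pointing straight down into the middle of the mouth, a few centimetres above and without touching, and put it back in its stand. Then screw each lid on the table onto a jar of its own (any jar; if one lid is away in the wash, one jar stays open): set it on level, turn it backwards until the thread drops in, then screw it down until it sits firmly home on the rim.

Things in the scene. Friction and masses are not known exactly. Their poses are not given: they have to be found in the camera images.
- caddy: Fixed wooden rack, 100 x 340 mm, ends 67 mm and rails 42 mm high, with three fixed white square stoneware jars (78 mm wide, shoulder 88 mm above the table) in a row along its y, at +100, 0, -100 mm. Each has a round screw neck that rises 26 mm above the shoulder; mouth 114 mm above the table. All threads are alike. Origin: centre of its underside; z up.
- mouth_left (a point): Centre of the rim of the jar at the robot's left (+y), axes as the caddy's. Rim 35 mm across (30 mm hole, pralines 8 mm down); below it the neck is 39 mm across, with three thread ridges out to 50.4 mm. Their flat tops lie 4.5 mm below the rim: a lid set on rests there on its lugs (3 mm higher if on the stop nibs). Three gaps, each 36 deg long, one every 120 deg, lead into the thread.
- mouth_middle (a point): The same point of the middle jar. How the thread works: turned backwards (anticlockwise from above) a lid lying on the ridges comes to the gaps within at most 105 deg, drops about 5 mm (its underside is then 9 to 11 mm below the rim) and meets a stop. Turned forwards while still on top of the ridges it runs against 3 mm high stop nibs and jams.
- mouth_right (a point): The same point of the jar at the robot's right (-y). After the drop, turned forwards (clockwise from above), a lid screws down 28 mm per turn: about 6 mm in 1.4 to 1.9 rad, until it is tight on the rim, its underside then 16.3 mm below the rim and the turning torque rising past 0.5 Nm to an end stop. Dropping needs the lid centred within about 2 mm and pressed down (5 to 10 N).
- gift_pack: Loose orange and brown striped gift pack, a box 69 x 186 x 47 mm (x, y, z), 0.2 kg, that lies flat across the jar mouths, long side along the row. Origin: centre of its underside; z up.
- tray: Fixed dark wooden tray, open on top, outside 200 x 236 x 36 mm (x, y, z), walls 8 mm, floor 8 mm. Its far half (+x) already holds another gift pack, 48 mm high. Origin: centre of its underside.
- tray_space (a point): Centre of the free, near half of the tray's floor: a space about 110 mm (tray x) by 220 mm (tray y), walls 36 mm high round it.
- thermometer: Infrared spot thermometer, white, a rounded bar 28 x 34 x 118 mm (x, y, z), 0.11 kg, with a 25 mm round black nose at its lower end; it stands upright in its stand, nose down. Origin: centre of the lens at its lower end; the lens looks along its own -z; z points up along the bar. Grip it about 95 mm above the lens. Display on its -x side.
- stand: Fixed grey block with a rubber foot, 78 x 64 x 46 mm (foot 92 x 78 mm), with a rectangular pocket for the thermometer in its top. Origin: centre of its underside.
- socket (a point): Centre of the mouth of the stand's pocket, 46 mm above the table: 32 x 38 mm (stand x, y) and 38 mm deep, edges chamfered, so the thermometer's lens stands 8 mm above the table when it is in.
- nib_canister: Bystander: small round canister with wooden lid and knob, 64 mm across, 75 mm high. Leave it where it is.
- card_side: Bystander: the other price card, at the right. Leave it where it is.
- lid_1: Loose round wooden screw lid, 60 mm across, 30 mm high (the top 13.7 mm solid), 60 g, lying open side down on the table. Hollow: inside 54.8 mm across, 16.3 mm deep, with three lugs, one every 120 deg, at its lower edge (3 mm high, inner ends 22.2 mm from the axis, not visible from outside). Origin: centre of its lower edge; z up. At most one of the three lids is absent.
- lid_2: Loose round wooden screw lid, 60 mm across, 30 mm high (the top 13.7 mm solid), 60 g, lying open side down on the table. Hollow: inside 54.8 mm across, 16.3 mm deep, with three lugs, one every 120 deg, at its lower edge (3 mm high, inner ends 22.2 mm from the axis, not visible from outside). Origin: centre of its lower edge; z up. At most one of the three lids is absent.
- lid_3: Loose round wooden screw lid, 60 mm across, 30 mm high (the top 13.7 mm solid), 60 g, lying open side down on the table. Hollow: inside 54.8 mm across, 16.3 mm deep, with three lugs, one every 120 deg, at its lower edge (3 mm high, inner ends 22.2 mm from the axis, not visible from outside). Origin: centre of its lower edge; z up. At most one of the three lids is absent.
- card_back: Bystander: price card in an oak foot, 22 x 66 x 62 mm, beside the jars. Leave it where it is.
There are look-alikes about, which are no part of the job. Leave any purple look-alike of the lid_2 alone. What is shaped like the lid_3 but blue is not meant.

How it is judged:
By the outcome, as a careful person would: the job done as asked, in the order asked, and still so for the second after the job is handed in, with the robot touching nothing.
Of lid_1, lid_2, lid_3 only 2 to 3 are there at a start; the rules pass over those that are not, and their reading is None.
At some moment in a run one of lid_1, lid_2, lid_3 may be knocked a few centimetres aside while the robot is not near it.
It also fails if it takes over 210 s, if anything falls off the work surface, if the arm or the gripper's body presses on something with over 40 N, if the wrist force passes 120 N, or if a joint passes its speed limit or range.

ROBOT

A 6-joint arm with a two-finger parallel gripper is mounted at the origin on a cart in front of the work surface, level with it; the furniture and walls round the work are solid. World frame = base frame: x ahead of the robot, y to its left, z up, the work surface at z = 0. Lengths are in m, angles in rad, forces in N, time in s.
With the tool pointing down it reaches from about 0.3 to 0.875 m from the base axis. Payload 4.2 kg.
Tool frame: the origin (TCP) lies between the finger pads; the fingertips stand 17 mm ahead of it and the grasp point (between the pads) lies 2 mm behind it; x points along the fingers, z is the direction in which the jaws open and shut, and the axes are right-handed (so a half turn about x gives the same grasp; the last joint's range is limited). The gripper opens to 85 mm and grips with 20 to 120 N. Pads are 22 mm wide; open, the fingers measure 114 mm over their backs; the gripper's body (76 mm by 85 mm) begins 54 mm behind the grasp point. The pads swing forward as they close: fully open they stand 13 mm farther back than shut.
Start: joints at [-1.247, 0.32, 1.565, -0, 1.257, -0.02], TCP at [0.194, -0.541, 0.248] pointing down, gripper open.
Joint ranges: [-3.11, 3.11], [-0.84, 2.01], [0.21, 2.61], [-1.34, 4.49], [0.05, 2.63], [-2.56, 2.56]. Speed limits (rad/s): [2.57, 2.57, 3.14, 3.14, 3.14, 3.14].

INTERFACE

Orientations are given as a unit quaternion [x, y, z, w].
In Python, from workcell import manip gives the robot as it stands.
- The arm moves only by the tool play_rows, never from a script. Its argument "moves" is a list of rows, each a list of 2 entries, a list of its own where there are three numbers: the shift along the tool's x, y, z in mm, then the turn about the tool's x in degrees. A call has 1 to 20 rows; each row is the pose to reach, as a shift and turn from the pose commanded when the call began, along the tool's axes at that moment; what a row does not reach only later rows make up. A row lasts 1/10 s, in which the tool goes at most 50 mm and 8.59 degrees, less where a joint would pass 70% of its speed; a pose out of reach is approached as far as the arm can. A call with a gripper value outside its range is refused whole. "hand" is the opening, from 0 (shut) to 1 (fully open), set as the call begins (left out, the last holds). The fingers move at their own pace and stop on an object; "force" is the grip in N (left out, the last holds). Time passes only in rows, so rows that repeat a pose let the fingers close. It gives the time, the measured TCP pose, the force and the opening at its end, in the units of the state.
- manip.sense(): the state, without advancing time (a new reading comes with each control period).
- manip.grab_frame(name): name is "side" or "top" or "wrist"; returns the picture (384x512x3 uint8, red, green, blue); there is no depth.
- manip.calibration(name): a dict with "vfov" (degrees; the focal length in pixels is half the picture's height over the tangent of half this angle, whatever the lens; pixels are square), "cx", "cy" (the principal point, pixels), "R" (3x3) and "t" (3): a world point X has camera coordinates R X + t. Camera axes: x right, y down, z forward; pixel columns grow to the right and rows downward; lengths in m; the calibration is good to about 2 mm. A picture is of the moment at which its call begins: read the wrist's pose just before it. calibration takes no time and is no camera call; for the wrist camera it gives the pose at the moment of the call.
- manip.close_job(): hands the job in, once; it reports no verdict.
The state is a dict: "clock": time; "q": joint angles; "dq": joint speeds; "effort": joint torques, N m; "position": TCP position; "tcp_rot": TCP orientation; "contact_force": force on the tool from outside, world axes, zero at the start; "torque": the same for the moment, N m; "grip_width": finger opening in m.
Only numpy, scipy, OpenCV 4.12 (cv2) and the standard library are available. Lean on these libraries where they do the work, as an engineer would, in place of code of your own. Each camera call takes 0.05 s, during which the arm holds its last target.

## Working session

There is one attempt and no reset: what is moved stays moved. The work goes in short steps, Python scripts to look and compute and a tool call to move; the robot and the scene stay as the last step left them, time stands still between calls to the robot, and variables do not carry over. Pictures are saved under pics/ and viewed, and the job is handed in when it is done.

Besides the shell and the picture viewer there is one more tool, called after "Request:" as name(argument=value, ...) on one line, values as JSON. play_rows: Moves the arm, as the interface text tells. Its arguments: {"type":"object","properties":{"moves":{"type":"array"},"hand":{"type":"number"},"force":{"type":"number"}},"required":["moves"]}

```bash
mkdir -p pics; ls
cat > h.py <<'E'
import numpy as np, cv2
from workcell import manip
from scipy.spatial.transform import Rotation as R
def cam(n):
    c=manip.calibration(n); f=192/np.tan(np.radians(c['vfov'])/2)
    return f,c['cx'],c['cy'],np.array(c['R']),np.array(c['t'])
def ray(n,u,v,z,c=None):
    f,cx,cy,Rm,t=c or cam(n)
    d=Rm.T@np.array([(u-cx)/f,(v-cy)/f,1]); o=-Rm.T@t
    return o+d*(z-o[2])/d[2]
def proj(n,X,c=None):
    f,cx,cy,Rm,t=c or cam(n)
    p=Rm@np.array(X)+t; return np.array([f*p[0]/p[2]+cx,f*p[1]/p[2]+cy])
def snap(n,fn,scale=1.5):
    c=cam(n); im=manip.grab_frame(n)
    cv2.imwrite('pics/raw_'+fn,im[:,:,::-1]); cv2.imwrite('pics/'+fn,cv2.resize(im[:,:,::-1],None,fx=scale,fy=scale,interpolation=cv2.INTER_CUBIC)); return im,c
E
python3 - <<'E'
from h import *
print(manip.sense())
for n in ['side','top','wrist']:
    snap(n,n+'0.png'); print(n,manip.calibration(n))
E
```

```text
pics
{'clock': 0.0, 'q': array([-1.24696478e+00,  3.20282866e-01,  1.56566705e+00,  2.17889242e-05,
        1.25738104e+00, -2.00293813e-02]), 'dq': array([ 0.00140444,  0.0003866 ,  0.00072608,  0.00101438, -0.00080118,
       -0.00131491]), 'effort': array([ 1.04795410e-03, -4.15516520e+01, -2.34161550e+01,  2.10691946e-04,
        8.25612311e-03,  3.30249726e-06]), 'position': array([ 0.19369791, -0.5409276 ,  0.24749206]), 'tcp_rot': array([ 0.40745734,  0.5786599 , -0.40671791,  0.57767792]), 'contact_force': array([-0.28352101,  0.14178055, -0.14223586]), 'torque': array([0.01734387, 0.06315106, 0.05772758]), 'grip_width': 0.08568216413555223}
side {'vfov': 48.74980759727794, 'cx': 260.98035858405774, 'cy': 193.65521568328296, 'R': array([[ 0.99954082,  0.02660964, -0.01449375],
       [-0.00155474, -0.43265922, -0.9015562 ],
       [-0.03026095,  0.90116476, -0.43241918]]), 't': array([-0.55855101,  0.06939939,  1.39417201])}
top {'vfov': 49.46462892001336, 'cx': 263.220879949419, 'cy': 186.41155069885676, 'R': array([[-0.23975138, -0.97078393,  0.00989184],
       [-0.89869846,  0.21807147, -0.38050744],
       [ 0.36723338, -0.10011696, -0.92472495]]), 't': array([0.09560063, 0.56132844, 1.51945512])}
wrist {'vfov': 66.70960430178876, 'cx': 256.1788867522127, 'cy': 191.62207323201892, 'R': array([[ 0.33733146, -0.94138526, -0.00113157],
       [-0.89681663, -0.32172596,  0.30366484],
       [-0.28622966, -0.10142089, -0.95277824]]), 't': array([-0.57412803, -0.0403388 ,  0.38040308])}
```

View pics/side0.png

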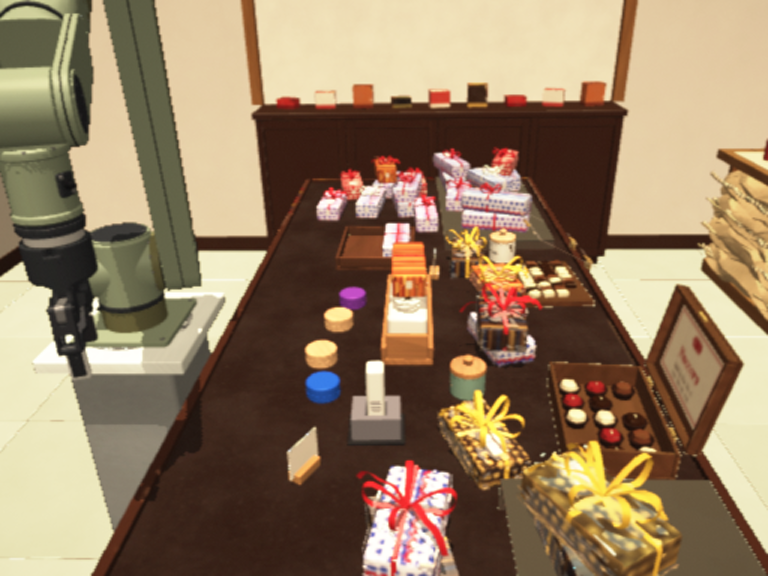

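View pics/top0.png

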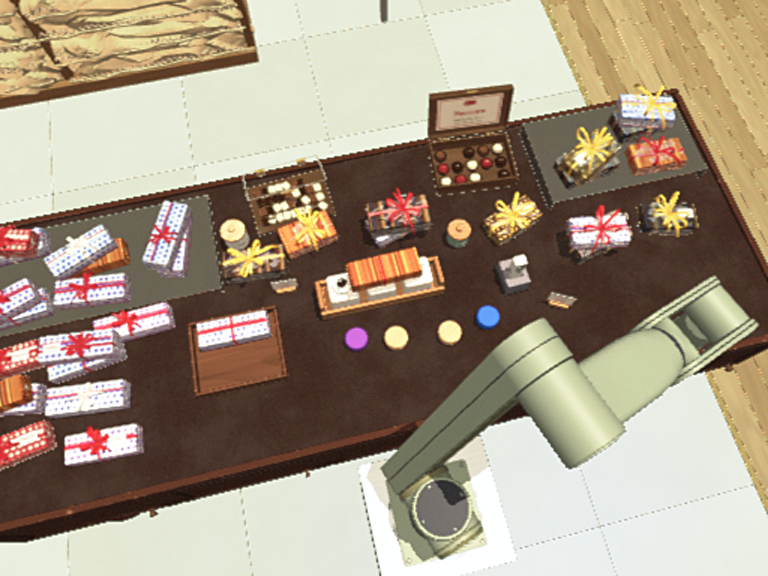

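View pics/wrist0.png

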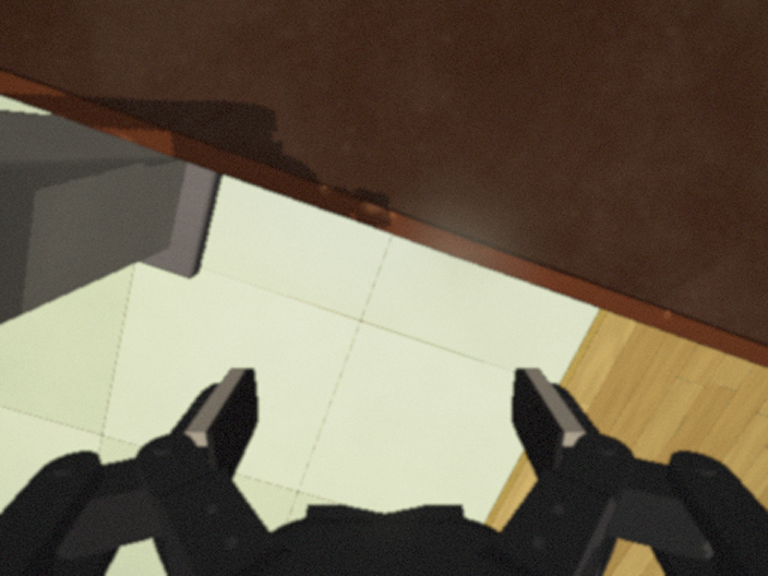

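Run:
```python
from h import *
c=cam('top')
def p(n,u,v,z): print(n,(ray('top',u/1.5,v/1.5,z,c)*1000).round(0))
p('lidA',396,336,.03);p('lidB',449,330,.03);p('purple',356,336,.03)
p('therm',519,260,.126)
for u,v in [(348,270),(413,249),(422,276),(355,291)]:p('pack',u,v,.161)
for u,v in [(190,322),(274,306),(287,379),(194,395)]:p('tray',u,v,.036)
for u,v in [(315,285),(440,264),(444,291),(318,315)]:p('caddy',u,v,.06)
p('leftjar',340,284,.114)
p('can',458,228,.075);p('card',284,285,.03);p('cardside',562,300,.03)
```

```text
lidA [442. -14.  30.]
lidB [ 425. -155.   30.]
purple [468.  89.  30.]
therm [ 539. -368.  126.]
pack [601.  74. 161.]
pack [ 620. -101.  161.]
pack [ 541. -104.  161.]
pack [542.  69. 161.]
tray [608. 508.  36.]
tray [600. 285.  36.]
tray [395. 286.  36.]
tray [411. 522.  36.]
caddy [623. 166.  60.]
caddy [ 604. -177.   60.]
caddy [ 525. -166.   60.]
caddy [538. 174.  60.]
leftjar [588. 101. 114.]
can [ 691. -251.   75.]
card [656. 249.  30.]
cardside [ 435. -477.   30.]
```

```bash
cat >> h.py <<'E'
def go(X,yaw=None,s=None):
    """X world mm TCP, yaw deg = jaw(z) axis angle; prints tool shift mm and turn"""
    s=s or manip.sense(); M=R.from_quat(s['tcp_rot']).as_matrix(); p=np.array(s['position'])*1000
    d=M.T@(np.array(X)-p); y=np.degrees(np.arctan2(M[1,2],M[0,2]))
    t=0
    if yaw is not None: t=-((yaw-y+90)%180-90)
    print('pos',p.round(1),'yaw %.1f'%y,'tilt',M[:,0].round(4),'q6 %.2f'%s['q'][5],'| shift',d.round(1),'turn %.1f'%t,'dist %.0f'%np.linalg.norm(d))
E
python3 - <<'E'
from h import *
go([480,-60,420],0)
E
```

```text
pos [ 193.7 -541.   247.7] yaw -70.3 tilt [-4.0e-04  1.3e-03 -1.0e+00] q6 -0.02 | shift [-171.8  431.7 -356.6] turn -70.3 dist 586
```

Request:
play_rows(moves=[[[-60,20,-20],-4],[[-100,70,-60],-12],[[-130,120,-100],-20],[[-150,170,-140],-28],[[-170,220,-180],-36],[[-172,260,-215],-43],[[-172,300,-248],-50],[[-172,340,-281],-56],[[-172,375,-310],-62],[[-172,405,-335],-67],[[-172,425,-350],-70],[[-172,432,-357],-70],[[-172,432,-357],-70],[[-172,432,-357],-70]], hand=1)

```text
clock: 1.55
position: [0.4811, -0.0575, 0.4196]
tcp_rot: [0.001, 0.707, -0.0, 0.707]
contact_force: [-0.2, 0.3, 0.3]
grip_width: 0.0856
```

Run:
```python
from h import *
s=manip.sense();print(s['clock'],s['q'].round(3),s['contact_force']);go([480,-60,420],0)
snap('wrist','w1.png')
```

```text
1.55 [-0.143  0.113  1.415  0.     1.615 -0.142] [-0.23998018  0.30593015  0.28713953]
pos [481.1 -57.5 419.6] yaw -0.1 tilt [-1.1e-03  5.0e-04 -1.0e+00] q6 -0.14 | shift [-0.4 -2.5 -1.1] turn -0.1 dist 3
```

View pics/w1.png

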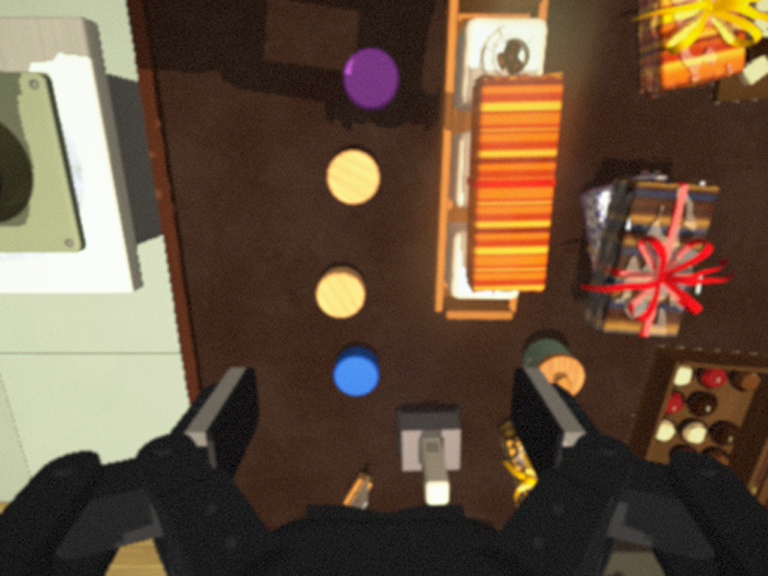

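Run:
```python
from h import *
c=cam('wrist'); print('cam',-c[3].T@c[4])
im=cv2.imread('pics/raw_w1.png')[:,:,::-1]
hsv=cv2.cvtColor(np.ascontiguousarray(im),cv2.COLOR_RGB2HSV)
def P(u,v,z): return (ray('wrist',u,v,z,c)*1000).round(1)
# lids
for n,lo,hi in [('lid',(12,60,150),(28,200,255)),('pack',(0,150,100),(30,255,255))]:
    m=cv2.inRange(hsv,lo,hi); m=cv2.morphologyEx(m,cv2.MORPH_OPEN,np.ones((3,3)))
    cs,_=cv2.findContours(m,cv2.RETR_EXTERNAL,cv2.CHAIN_APPROX_NONE)
    for k in cs:
        a=cv2.contourArea(k)
        if a<300: continue
        r=cv2.minAreaRect(k);M=cv2.moments(k);u,v=M['m10']/a,M['m01']/a
        print(n,a,'c',(u*1.5,v*1.5),P(u,v,.03 if n=='lid' else .161),'rect',(cv2.boxPoints(r)*1.5).round(0).tolist())
for u,v in [(478,75),(562,73),(546,290),(472,290)]: print('packcorner',P(u/1.5,v/1.5,.161))
for u,v in [(400,430),(461,430),(461,471),(402,471)]:print('stand',P(u/1.5,v/1.5,.046))
print('thermtop',P(436/1.5,491/1.5,.126))
```

```text
cam [0.48045938 0.01883922 0.54609641]
lid 575.0 c (136.45, 560.844347826087) [  94.  -589.1   30. ] rect [[108.0, 540.0], [164.0, 540.0], [164.0, 574.0], [108.0, 574.0]]
lid 480.0 c (563.9213541666666, 371.8989583333333) [ 715.3 -262.8   30. ] rect [[535.0, 375.0], [549.0, 346.0], [591.0, 367.0], [576.0, 395.0]]
lid 783.0 c (339.9920178799489, 293.88984674329504) [ 423.8 -153.9   30. ] rect [[316.0, 272.0], [364.0, 272.0], [364.0, 316.0], [316.0, 316.0]]
lid 979.0 c (352.5773748723187, 176.64453524004085) [442.9 -12.3  30. ] rect [[327.0, 150.0], [378.0, 150.0], [378.0, 204.0], [327.0, 204.0]]
lid 396.0 c (519.4046717171717, 106.46654040404039) [627.1  61.8  30. ] rect [[478.0, 100.0], [561.0, 100.0], [561.0, 116.0], [478.0, 116.0]]
lid 312.5 c (477.5472, 79.2088) [579.7  89.1  30. ] rect [[459.0, 103.0], [462.0, 55.0], [526.0, 59.0], [523.0, 107.0]]
lid 2479.0 c (454.7199475594998, 159.2957845905607) [559.    6.5  30. ] rect [[432.0, 310.0], [449.0, -0.0], [530.0, 4.0], [514.0, 315.0]]
pack 574.5 c (725.5822454308094, 396.55961705831146) [ 820.8 -219.2  161. ] rect [[702.0, 366.0], [750.0, 366.0], [750.0, 422.0], [702.0, 422.0]]
pack 542.0 c (564.3459409594095, 371.8127306273062) [ 656.1 -191.3  161. ] rect [[536.0, 367.0], [560.0, 343.0], [593.0, 376.0], [569.0, 400.0]]
pack 3549.5 c (701.1399492886321, 39.34878151852374) [727.4  99.1 161. ] rect [[639.0, 0.0], [766.0, 0.0], [766.0, 88.0], [639.0, 88.0]]
pack 11180.0 c (498.63615831842577, 181.04027280858676) [577.5  -8.4 161. ] rect [[428.0, 318.0], [447.0, -1.0], [578.0, 7.0], [559.0, 326.0]]
packcorner [554.7  74.3 161. ]
packcorner [621.6  75.6 161. ]
packcorner [ 628.8 -106.6  161. ]
packcorner [ 560.4 -106.5  161. ]
stand [ 499.4 -340.8   46. ]
stand [ 581.  -340.9   46. ]
stand [ 584.4 -407.3   46. ]
stand [ 502.8 -407.3   46. ]
thermtop [ 539.7 -367.8  126. ]
```

Run:
```python
import cv2
im=cv2.imread('pics/raw_w1.png')[0:230,270:400]
cv2.imwrite('pics/w1c.png',cv2.resize(im,None,fx=2.6,fy=2.6,interpolation=cv2.INTER_CUBIC))
```

```text
(no output)
```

View pics/w1c.png

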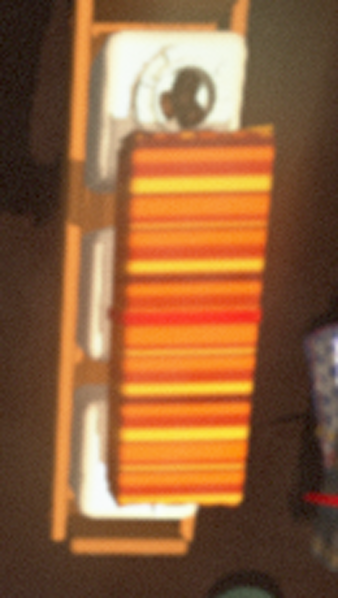

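Run:
```python
from h import *
go([591,-70,330],2)
```

```text
pos [480.4 -58.9 419.8] yaw -0.2 tilt [-1.3e-03 -3.0e-04 -1.0e+00] q6 -0.14 | shift [ 89.6 -10.8 110.7] turn -2.2 dist 143
```

Request:
play_rows(moves=[[[30,-4,37],-1],[[60,-8,75],-2],[[85,-11,105],-2],[[90,-11,111],-2],[[90,-11,111],-2],[[90,-11,111],-2]])

```text
clock: 2.2
position: [0.5904, -0.072, 0.3316]
tcp_rot: [-0.01, 0.707, 0.01, 0.707]
contact_force: [0.4, -0.2, -0.3]
grip_width: 0.0854
```

Run:
```python
from h import *
go([591,-16,160],2)
im,c=snap('wrist','w2.png');np.save('c2.npy',np.array([*c[:3],*c[3].ravel(),*c[4]]))
```

```text
pos [590.4 -72.  331.6] yaw 1.6 tilt [ 1.1e-03 -5.0e-04 -1.0e+00] q6 -0.17 | shift [171.6  56.1   2. ] turn -0.4 dist 181
```

View pics/w2.png

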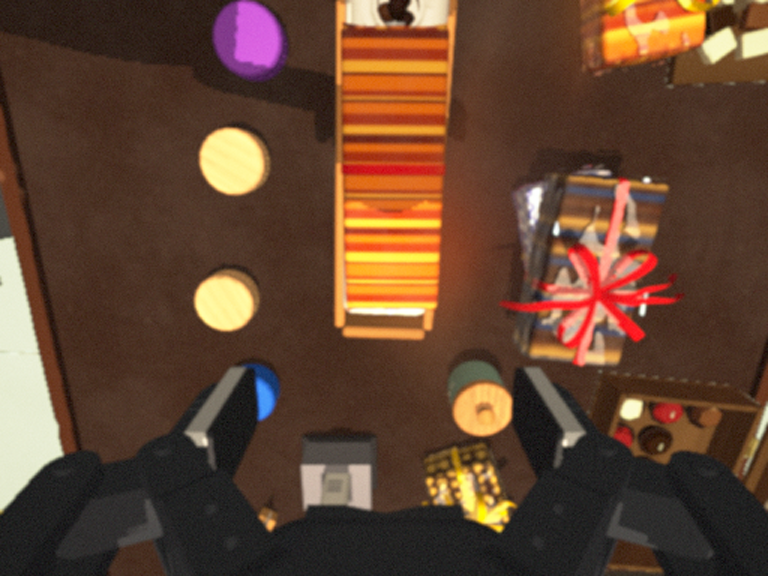

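Run:
```python
from h import *
a=np.load('c2.npy');c=(a[0],a[1],a[2],a[3:12].reshape(3,3),a[12:])
P=lambda u,v,z:(ray('wrist',u/1.5,v/1.5,z,c)*1000).round(1)
Q=[P(*q,.161) for q in [(342,27),(448,27),(440,308),(345,308)]]; print(Q,np.mean(Q,0))
print('lids',P(234,160,.03),P(226,299,.03),P(404,83,.161))
for q in [(335,327),(430,327),(343,339),(425,339)]: print(P(*q,.067))
```

```text
[array([560.5,  73.9, 161. ]), array([624. ,  75.8, 161. ]), array([ 631.3, -103.4,  161. ]), array([ 562.6, -105.3,  161. ])] [594.6  -14.75 161.  ]
lids [447.1  -9.1  30. ] [ 428.3 -147.9   30. ] [598.9  44.4 161. ]
[ 545.  -160.3   67. ]
[ 636.7 -157.7   67. ]
[ 552.7 -172.7   67. ]
[ 632.6 -170.4   67. ]
```

Request:
play_rows(moves=[[[25,20,2],0],[[65,45,4],-1],[[100,57,4],-1],[[130,57,4],-1],[[155,57,4],-1],[[172,57,4],-1],[[179,57,4],-1],[[179,57,4],-1],[[179,57,4],-1]])

```text
clock: 3.15
position: [0.5941, -0.0143, 0.1531]
tcp_rot: [-0.017, 0.706, 0.016, 0.708]
contact_force: [0.4, -0.3, -0.0]
grip_width: 0.0852
```

Run:
```python
from h import *
go([593,-15,152],2)
im,c=snap('wrist','w3.png')
```

```text
pos [594.1 -14.3 153.1] yaw 2.7 tilt [ 3.1e-03 -3.0e-04 -1.0e+00] q6 -0.09 | shift [ 1.1 -0.6 -1.2] turn 0.7 dist 2
```

View pics/w3.png

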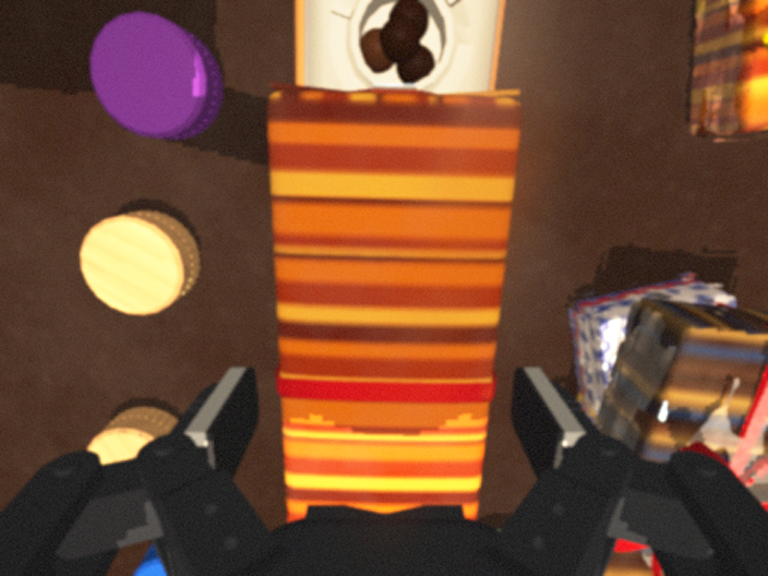

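Request:
play_rows(moves=[[[0,0,0],0],[[0,0,0],0],[[0,0,0],0],[[0,0,0],0],[[0,0,0],0],[[0,0,0],0]], hand=0, force=40)

```text
clock: 3.8
position: [0.5944, -0.0142, 0.153]
tcp_rot: [-0.017, 0.706, 0.016, 0.708]
contact_force: [-0.7, -0.0, 6.2]
grip_width: 0.0681
```

Request:
play_rows(moves=[[[-10,0,0],0],[[-30,0,0],0],[[-60,0,0],0],[[-95,0,0],0],[[-120,0,0],0],[[-120,0,0],0],[[-120,0,0],0]])

```text
clock: 4.5
position: [0.593, -0.0141, 0.2708]
tcp_rot: [-0.017, 0.707, 0.017, 0.707]
contact_force: [-0.6, -0.4, -2.9]
grip_width: 0.0679
```

Run:
```python
from h import *
s=manip.sense();print(s['grip_width'],s['contact_force'],s['torque'])
go([500,200,300],2)
for n in ['top','wrist']: snap(n,n+'4.png')
```

```text
0.0678723342621047 [-0.59931662 -0.38593009 -2.94946088] [-0.01268549  0.08610799  0.05400021]
pos [593.  -14.1 270.8] yaw 2.7 tilt [-8.e-04 -1.e-04 -1.e+00] q6 -0.09 | shift [-29.1 218.3 -82.8] turn 0.7 dist 235
```

View pics/wrist4.png

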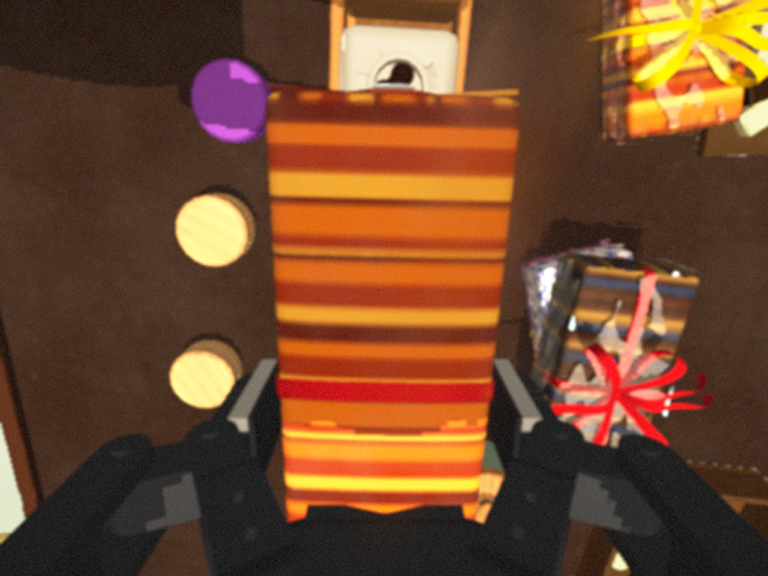

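View pics/top4.png

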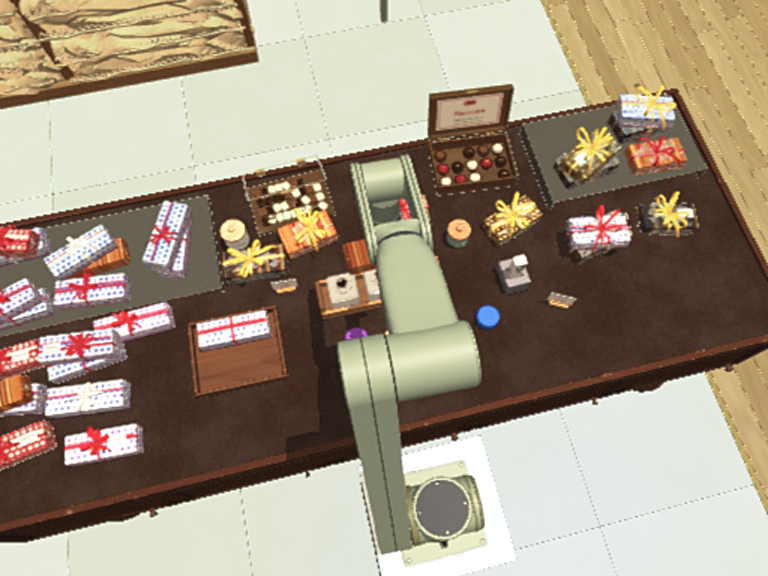

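Run:
```python
import cv2
im=cv2.imread('pics/raw_top4.png')[195:275,115:205]
cv2.imwrite('pics/t4c.png',cv2.resize(im,None,fx=7,fy=7,interpolation=cv2.INTER_CUBIC))
```

```text
(no output)
```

View pics/t4c.png

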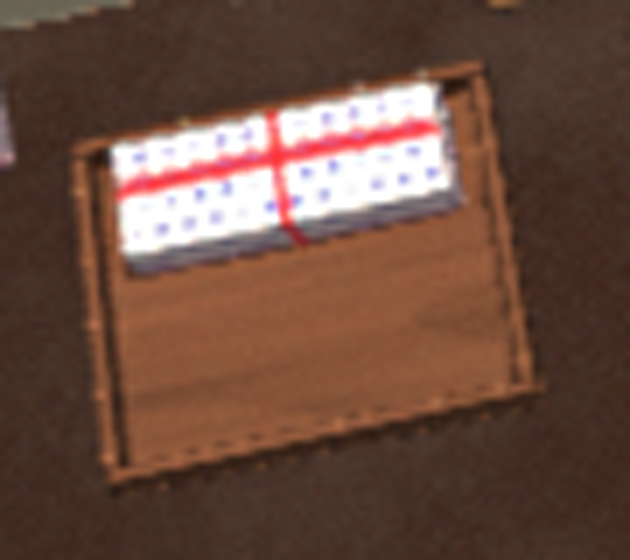

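Run:
```python
from h import *
c=cam('top')
P=lambda x,y,z:(ray('top',115+x/7,195+y/7,z,c)*1000)
Q=[P(x,y,.036) for x,y in [(75,148),(482,66),(540,388),(112,478)]]
print(np.round(Q,1)); C=np.mean(Q,0);print(C)
e1=Q[0]-Q[1]+Q[3]-Q[2]; print('len',np.linalg.norm(Q[0]-Q[1]),np.linalg.norm(Q[3]-Q[2]),np.linalg.norm(Q[0]-Q[3]),np.linalg.norm(Q[1]-Q[2]))
yaw=np.degrees(np.arctan2(e1[1],e1[0]))-90
e2=Q[0]+Q[1]-Q[2]-Q[3]; print('yaw',yaw,np.degrees(np.arctan2(e2[1],e2[0])))
print('packfront',P(130,275,.008),P(465,208,.008))
```

```text
[[602.4 512.8  36. ]
 [596.7 280.4  36. ]
 [403.2 281.4  36. ]
 [409.2 515.6  36. ]]
[502.87759502 397.57411096  36.        ]
len 232.47506838754305 234.3253069621794 193.14184795911277 193.56886286864022
yaw -1.4360058614740723 -0.5561842643529341
packfront [530.40584818 498.45936192   8.        ] [524.63201364 307.35713068   8.        ]
```

Request:
play_rows(moves=[[[0,30,-8],1],[[0,65,-20],2],[[0,105,-33],3],[[10,145,-45],4],[[20,185,-58],4],[[35,225,-70],4],[[50,265,-83],4],[[65,305,-95],4],[[80,340,-107],4],[[90,370,-115],4],[[95,395,-121],4],[[100,406,-124],4],[[100,406,-124],4],[[100,406,-124],4],[[100,406,-124],4]])

```text
clock: 6.1
position: [0.451, 0.3843, 0.1714]
tcp_rot: [0.008, 0.707, -0.009, 0.707]
contact_force: [0.1, -0.4, -1.6]
grip_width: 0.0686
```

Run:
```python
from h import *
go([467,397,170],-1.2)
im,c=snap('wrist','w5.png');snap('side','s5.png')
for z,n in [(8,'tr')]:
  for dx in (-100,-92,18): print([proj('wrist',np.array([503+dx-.0,397.5+110,36])/1000,c)*1.5])
```

```text
pos [451.  384.3 171.4] yaw -1.4 tilt [ 2.e-04 -6.e-04 -1.e+00] q6 0.71 | shift [ 1.4 13.  15.7] turn -0.2 dist 20
[array([290.79165145,  61.83570779])]
[array([305.60052437,  61.44331568])]
[array([510.02844865,  56.02656967])]
```

View pics/w5.png

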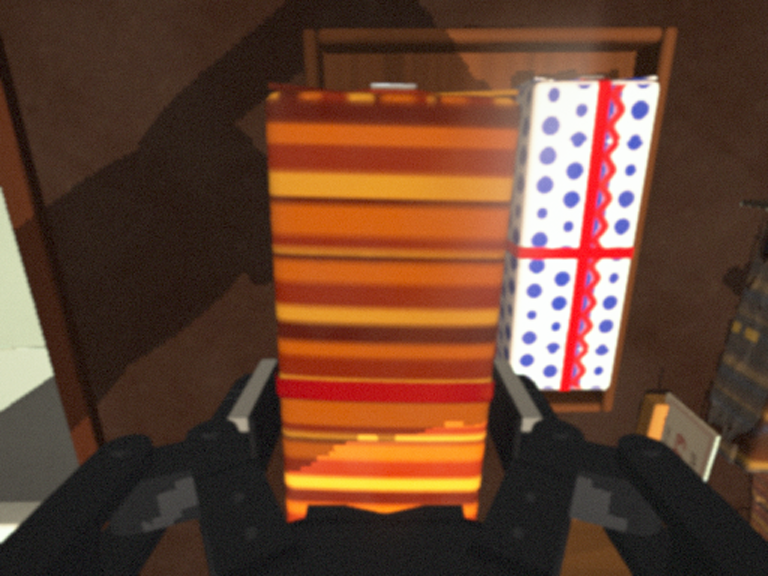

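View pics/s5.png

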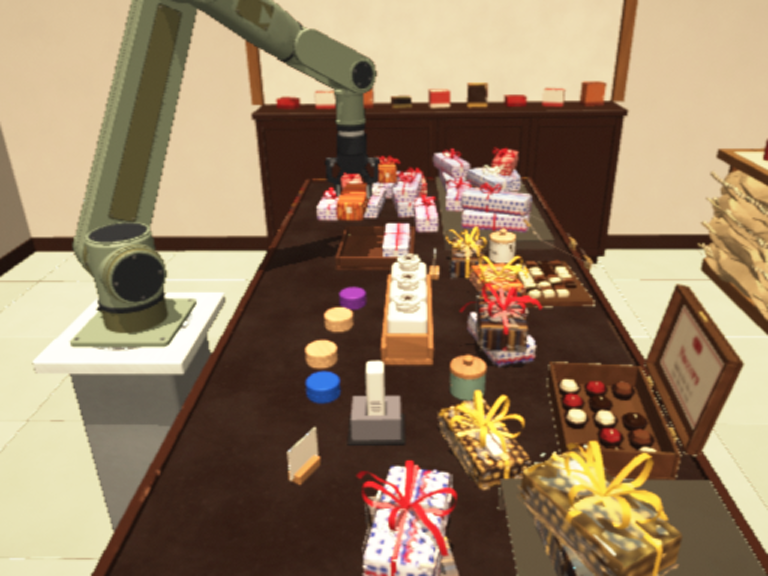

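Run:
```python
from h import *
c=cam('wrist')
P=lambda u,v,z:(ray('wrist',u/1.5,v/1.5,z,c)*1000).round(1)
print('outer far L,R',P(303,30,.036),P(676,30,.036),'near R',P(611,410,.036))
print('white pack top left edge',P(531,80,.056),P(513,385,.056),'right',P(658,80,.056),P(611,390,.056))
go([467,397,170],-1.2)
```

```text
outer far L,R [410.9 522.9  36. ] [608.3 518.1  36. ] near R [604.8 286.4  36. ]
white pack top left edge [527.3 493.2  56. ] [529.5 319.3  56. ] right [591.3 491.7  56. ] [591.2 314.3  56. ]
pos [451.1 384.6 171.7] yaw -1.4 tilt [ 6.e-04  1.e-04 -1.e+00] q6 0.71 | shift [ 1.7 12.8 15.6] turn -0.2 dist 20
```

Request:
play_rows(moves=[[[5,10,12],0],[[30,16,18],0],[[60,16,18],0],[[85,16,18],0],[[103,16,18],0],[[103,16,18],0],[[103,16,18],0]])

```text
clock: 6.9
position: [0.4695, 0.4009, 0.0689]
tcp_rot: [0.008, 0.707, -0.008, 0.707]
contact_force: [0.8, -0.0, -1.9]
grip_width: 0.0683
```

Run:
```python
from h import *
go([469,400,47],-1.2)
im,c=snap('wrist','w6.png');print(manip.sense()['contact_force'])
```

```text
pos [469.5 400.9  68.9] yaw -1.3 tilt [ 6.e-04  3.e-04 -1.e+00] q6 0.71 | shift [21.9 -0.9 -0.5] turn -0.1 dist 22
[-0.34590438 -0.47617233 -1.88133179]
```

View pics/w6.png

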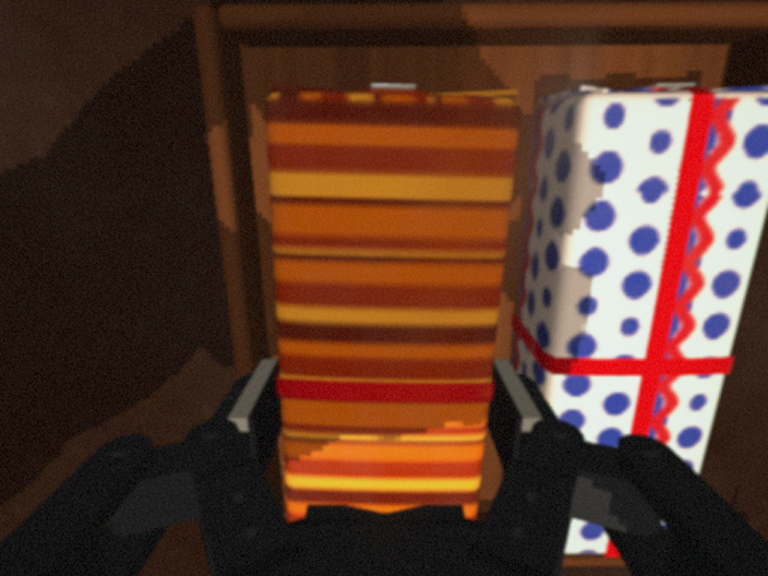

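Request:
play_rows(moves=[[[10,0,0],0],[[17,0,0],0],[[20,0,0],0],[[21,0,0],0],[[21,0,0],0],[[21,0,0],0]])

```text
clock: 7.55
position: [0.469, 0.4014, 0.0474]
tcp_rot: [0.008, 0.707, -0.008, 0.707]
contact_force: [0.1, -0.2, -1.9]
grip_width: 0.0684
```

Request:
play_rows(moves=[[[1,0,0],0],[[2,0,0],0],[[2,0,0],0],[[2,0,0],0]])

```text
clock: 7.95
position: [0.4691, 0.4014, 0.0471]
tcp_rot: [0.008, 0.707, -0.008, 0.707]
contact_force: [-2.8, -1.5, 8.2]
grip_width: 0.0687
```

Request:
play_rows(moves=[[[1,0,0],0],[[1,0,0],0],[[1,0,0],0],[[1,0,0],0],[[1,0,0],0]], hand=0.9)

```text
clock: 8.45
position: [0.4688, 0.4011, 0.0441]
tcp_rot: [0.008, 0.707, -0.008, 0.707]
contact_force: [0.1, -0.1, 0.4]
grip_width: 0.0765
```

Request:
play_rows(moves=[[[-15,0,0],0],[[-40,0,0],0],[[-80,0,0],0],[[-125,0,0],0],[[-170,0,0],0],[[-200,0,0],0],[[-200,0,0],0],[[-200,0,0],0]])

```text
clock: 9.25
position: [0.4688, 0.4011, 0.2446]
tcp_rot: [0.008, 0.707, -0.008, 0.707]
contact_force: [-0.2, -0.5, -0.3]
grip_width: 0.0767
```

Run:
```python
from h import *
go([480,-250,300],0)
im,c=snap('wrist','w7.png');print(manip.sense()['contact_force'])
```

```text
pos [468.8 401.1 244.6] yaw -1.3 tilt [ 8.e-04  5.e-04 -1.e+00] q6 0.71 | shift [ -55.7 -650.7   26. ] turn -1.3 dist 654
[-0.57028568  0.22596789  0.00076983]
```

View pics/w7.png

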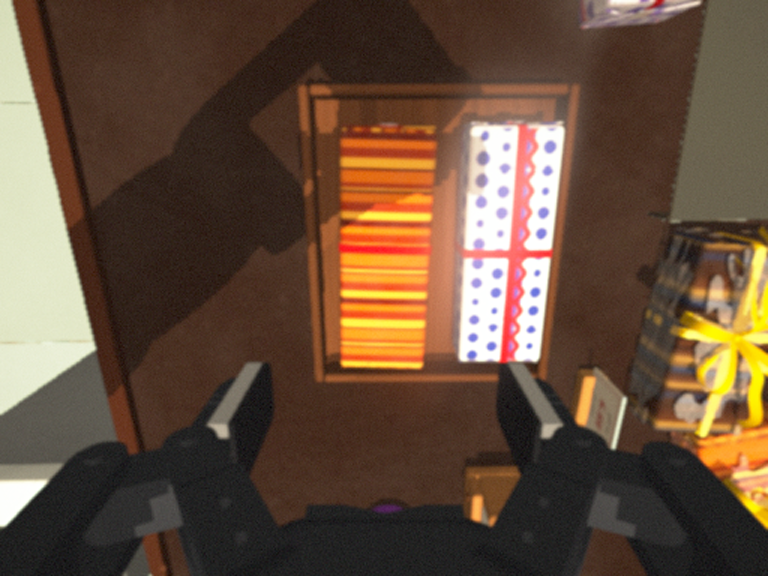

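Run:
```python
from h import *
go([535,-440,300],0)
```

```text
pos [468.4 400.8 243.2] yaw -1.3 tilt [-0.0014 -0.0013 -1.    ] q6 0.71 | shift [ -55.8 -839.1   85.6] turn -1.3 dist 845
```

Request:
play_rows(moves=[[[-20,-20,2],0],[[-40,-55,6],0],[[-56,-100,10],0],[[-56,-148,15],0],[[-56,-196,20],0],[[-56,-244,25],0],[[-56,-292,30],0],[[-56,-340,35],-1],[[-56,-388,40],-1],[[-56,-436,45],-1],[[-56,-484,50],-1],[[-56,-532,55],-1],[[-56,-580,60],-1],[[-56,-628,65],-1],[[-56,-676,70],-1],[[-56,-724,75],-1],[[-56,-770,80],-1],[[-56,-810,84],-1],[[-56,-832,86],-1],[[-56,-839,86],-1]], hand=1)

```text
clock: 11.3
position: [0.535, -0.4417, 0.2967]
tcp_rot: [0.004, 0.709, -0.002, 0.706]
contact_force: [1.0, 0.7, -0.1]
grip_width: 0.0856
```

Request:
play_rows(moves=[[[0,0,0],0],[[0,0,0],0],[[0,0,0],0]])

```text
clock: 11.6
position: [0.5359, -0.438, 0.3005]
tcp_rot: [0.002, 0.707, -0.001, 0.707]
contact_force: [0.4, 0.1, -0.2]
grip_width: 0.0856
```

Run:
```python
from h import *
go([540,-368,300],0)
im,c=snap('wrist','w8.png');snap('side','s8.png')
```

```text
pos [ 535.9 -438.   300.5] yaw -0.2 tilt [-1.e-04  5.e-04 -1.e+00] q6 -0.70 | shift [ 0.5 70.   3.8] turn -0.2 dist 70
```

View pics/w8.png

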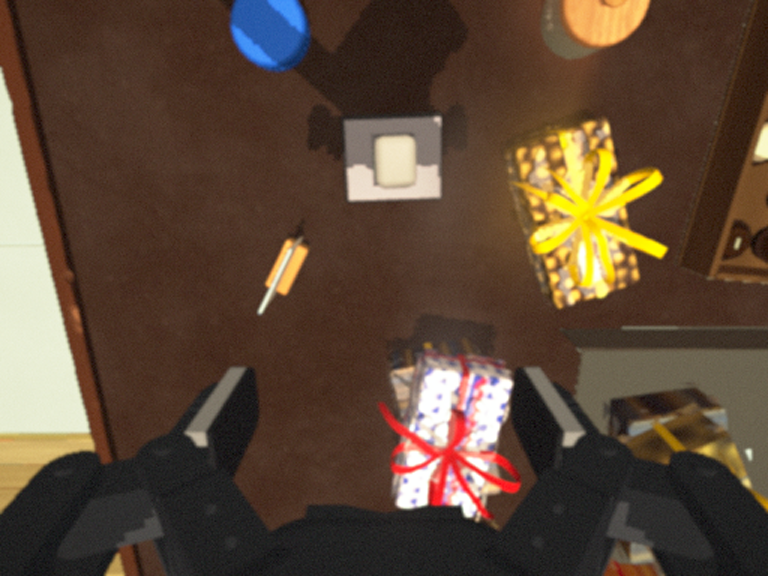

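```bash
cat >> h.py <<'E'
def savec(c,fn): np.save(fn,np.array([*c[:3],*c[3].ravel(),*c[4]]))
def loadc(fn):
    a=np.load(fn);return (a[0],a[1],a[2],a[3:12].reshape(3,3),a[12:])
E
python3 - <<'E'
from h import *
c=cam('wrist');print('cam',-c[3].T@c[4],c[3].T@np.array([0,0,1]))
P=lambda u,v,z:(ray('wrist',u/1.5,v/1.5,z,c)*1000).round(1)
im=cv2.imread('pics/raw_w8.png');hsv=cv2.cvtColor(im,cv2.COLOR_BGR2HSV)
m=cv2.inRange(hsv,(15,20,150),(40,110,255));m[:, :230]=0;m[:,300:]=0;m[:75]=0;m[140:]=0
m=cv2.morphologyEx(m,cv2.MORPH_OPEN,np.ones((3,3)))
k=max(cv2.findContours(m,cv2.RETR_EXTERNAL,cv2.CHAIN_APPROX_NONE)[0],key=cv2.contourArea)
r=cv2.minAreaRect(k);print(cv2.contourArea(k),r,(np.array(r[0])*1.5))
print('therm',P(r[0][0]*1.5,r[0][1]*1.5,.126),P(396,162,.126))
Q=[P(*q,.046) for q in [(343,119),(440,116),(442,198),(347,201)]];print(Q,np.mean(Q,0))
savec(c,'c8.npy')
E
```

```text
cam [ 0.53593713 -0.36058941  0.42722128] [-0.00160553 -0.30335235 -0.9528771 ]
1472.5 ((260.3917541503906, 110.61856079101562), (41.13934326171875, 56.577945709228516), 87.39744567871094) [390.58763123 165.92784119]
therm [ 539.9 -371.9  126. ] [ 543.5 -369.4  126. ]
[array([ 502.2, -337.8,   46. ]), array([ 581.1, -335.9,   46. ]), array([ 585.1, -401.5,   46. ]), array([ 503.5, -403.8,   46. ])] [ 542.975 -369.75    46.   ]
```

View pics/s8.png

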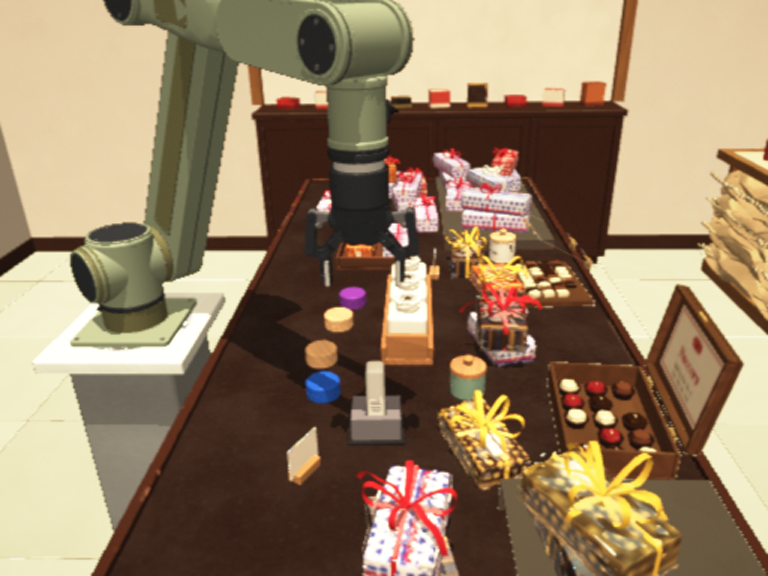

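Request:
play_rows(moves=[[[10,20,2],-1],[[30,45,5],-2],[[65,65,7],-2],[[105,69,8],-2],[[145,69,8],-2],[[175,69,8],-2],[[192,69,8],-2],[[199,69,8],-2],[[199,69,8],-2],[[199,69,8],-2]], hand=0.8)

```text
clock: 12.7
position: [0.5449, -0.3709, 0.1027]
tcp_rot: [-0.011, 0.706, 0.01, 0.708]
contact_force: [-0.4, 0.6, 0.2]
grip_width: 0.0684
```

Run:
```python
from h import *
go([543.5,-369.5,101],1.8)
im,c=snap('wrist','w9.png')
```

```text
pos [ 544.9 -370.9  102.7] yaw 1.7 tilt [ 0.002  -0.0015 -1.    ] q6 -0.64 | shift [ 1.7  1.4 -1.3] turn -0.1 dist 3
```

View pics/w9.png

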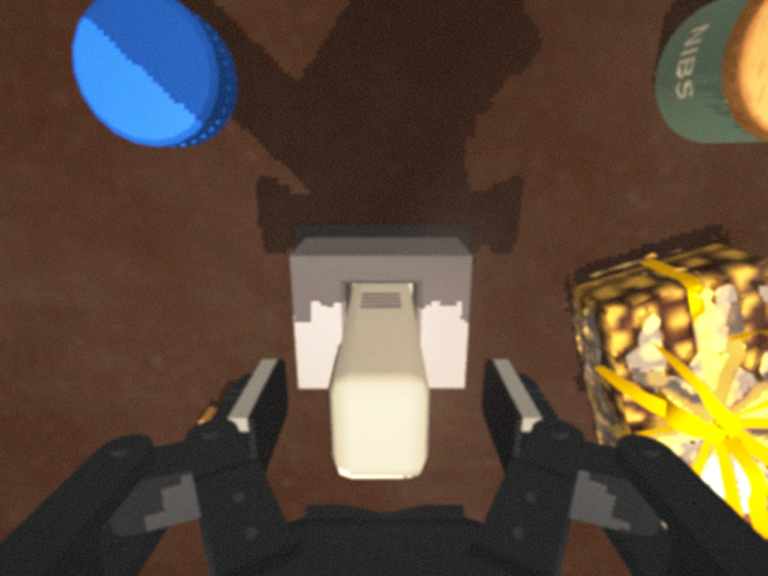

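Run:
```python
from h import *
c=cam('wrist')
for q in [(333,378),(427,378),(337,475),(425,475),(380,427)]: print((ray('wrist',q[0]/1.5,q[1]/1.5,.126,c)*1000).round(1))
for q in [(295,252),(471,252),(298,388),(466,388)]: print((ray('wrist',q[0]/1.5,q[1]/1.5,.046,c)*1000).round(1))
s=manip.sense(); print(s['position'])
```

```text
[ 530.3 -351.8  126. ]
[ 555.3 -351.1  126. ]
[ 531.3 -383.1  126. ]
[ 556.6 -382.4  126. ]
[ 543.2 -366.6  126. ]
[ 505.4 -337.    46. ]
[ 580.8 -334.8   46. ]
[ 504.7 -403.1   46. ]
[ 584.4 -400.8   46. ]
[ 0.54496314 -0.37101258  0.10298622]
```

Request:
play_rows(moves=[[[1,2,-1],0],[[1,3,-1],0],[[1,3,-1],0]])

```text
clock: 13.05
position: [0.5431, -0.3676, 0.1008]
tcp_rot: [-0.011, 0.707, 0.01, 0.707]
contact_force: [-0.4, -0.7, 0.8]
grip_width: 0.0681
```

Request:
play_rows(moves=[[[0,0,0],0],[[0,0,0],0],[[0,0,0],0],[[0,0,0],0],[[0,0,0],0],[[0,0,0],0],[[0,0,0],0],[[0,0,0],0]], hand=0, force=40)

```text
clock: 13.85
position: [0.5431, -0.3678, 0.1004]
tcp_rot: [-0.011, 0.707, 0.01, 0.707]
contact_force: [-0.3, -0.6, 0.4]
grip_width: 0.0277
```

Run:
```python
from h import *
s=manip.sense();print(s['grip_width'],s['contact_force'],s['position'])
go([543.5,-369.5,250],1.8)
im,c=snap('wrist','w10.png')
```

```text
0.027675984661872488 [-0.29315454 -0.60781869  0.43594978] [ 0.54313869 -0.36775479  0.10040897]
pos [ 543.1 -367.8  100.4] yaw 1.7 tilt [ 3.e-04 -3.e-04 -1.e+00] q6 -0.64 | shift [-149.6   -1.8    0.4] turn -0.1 dist 150
```

View pics/w10.png

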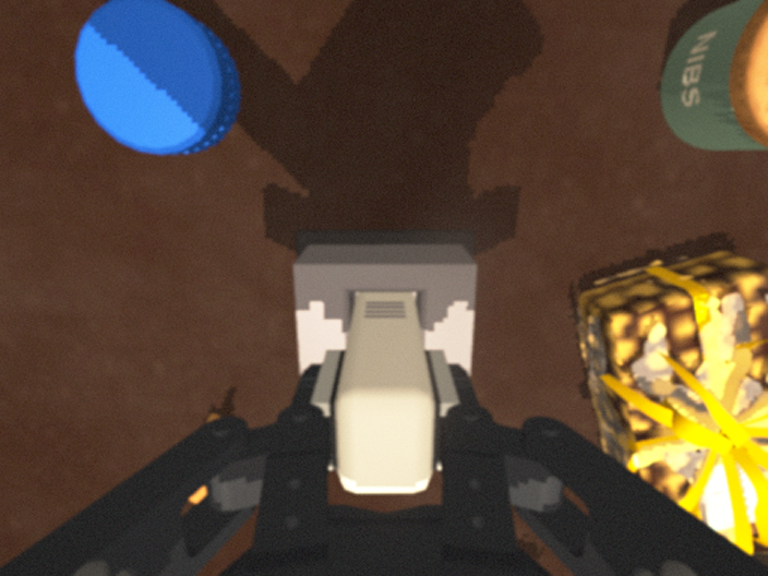

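Request:
play_rows(moves=[[[-8,0,0],0],[[-25,0,0],0],[[-50,0,0],0],[[-85,0,0],0],[[-125,0,0],0],[[-165,5,1],0],[[-200,25,3],0],[[-225,60,8],0],[[-230,105,14],1],[[-230,150,20],2],[[-230,185,25],2],[[-230,205,28],2],[[-230,215,30],2],[[-230,215,30],2],[[-230,215,30],2],[[-230,215,30],2]])

```text
clock: 15.5
position: [0.5665, -0.1531, 0.3301]
tcp_rot: [0.002, 0.707, -0.003, 0.707]
contact_force: [0.5, 0.3, -0.6]
grip_width: 0.0277
```

Run:
```python
from h import *
s=manip.sense();print(s['grip_width'],s['contact_force'],s['position'])
go([543.5,-369.5,250],1.8)
im,c=snap('wrist','w11.png');savec(c,'c11.npy');im,c=snap('top','t11.png')
```

```text
0.027650910787726687 [ 0.49500112  0.25490747 -0.6039915 ] [ 0.56648634 -0.15307619  0.33014593]
pos [ 566.5 -153.1  330.1] yaw -0.4 tilt [-4.e-04 -5.e-04 -1.e+00] q6 -0.28 | shift [  80.3 -216.5  -21.5] turn -2.2 dist 232
```

View pics/w11.png

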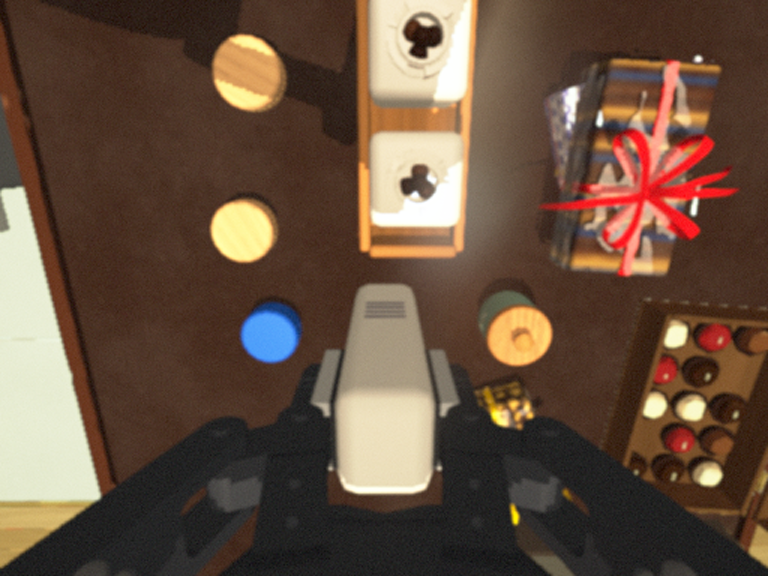

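Run:
```python
import cv2
im=cv2.imread('pics/raw_w11.png')[0:180,230:330]
cv2.imwrite('pics/w11c.png',cv2.resize(im,None,fx=3.3*1,fy=3.3,interpolation=cv2.INTER_CUBIC))
im=cv2.imread('pics/raw_w11.png')[0:80,235:325]
cv2.imwrite('pics/w11d.png',cv2.resize(im,None,fx=7,fy=7,interpolation=cv2.INTER_CUBIC))
im=cv2.imread('pics/raw_w11.png')[80:165,235:325]
cv2.imwrite('pics/w11e.png',cv2.resize(im,None,fx=7,fy=7,interpolation=cv2.INTER_CUBIC))
```

```text
(no output)
```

View pics/w11d.png

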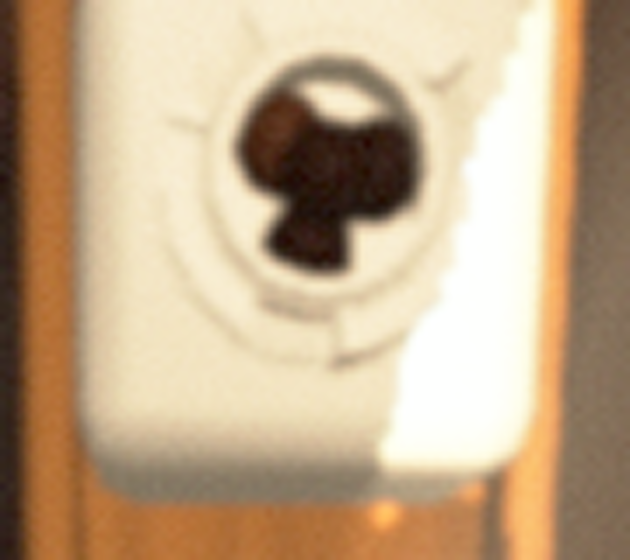

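View pics/w11e.png

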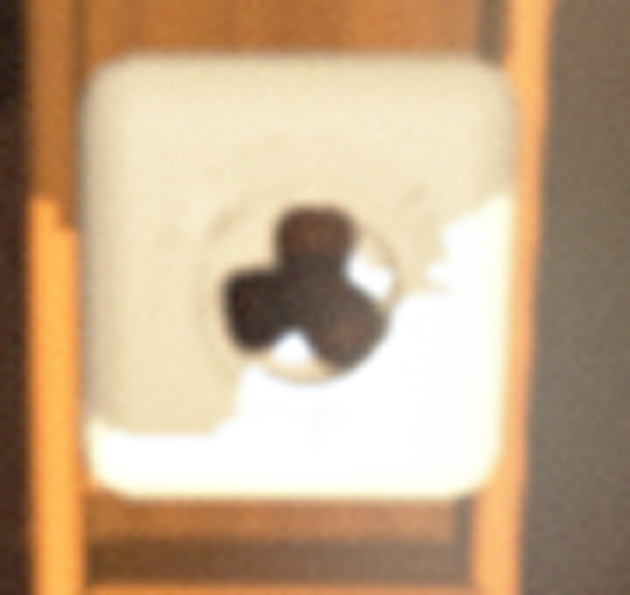

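Run:
```python
from h import *
c=loadc('c11.npy')
P=lambda u,v,z:(ray('wrist',u,v,z,c)*1000).round(1)
print('mid',P(282,23,.114),'right',P(279.3,121.9,.114))
# jar shoulder corners right jar z .088 
Q=[P(235+x/7,80+y/7,.088) for x,y in [(80,52),(515,52),(503,497),(92,497)]];print(Q,np.mean(Q,0))
print('lids',P(249/1.5,72/1.5,.03),P(244/1.5,229/1.5,.03))
```

```text
mid [ 5.937e+02 -5.000e-01  1.140e+02] right [ 592.6 -100.9  114. ]
[array([554.8, -62.5,  88. ]), array([628.7, -63. ,  88. ]), array([ 630.2, -139. ,   88. ]), array([ 555.7, -138.6,   88. ])] [ 592.35  -100.775   88.   ]
lids [447.  -10.5  30. ] [ 428.  -150.2   30. ]
```

View pics/t11.png

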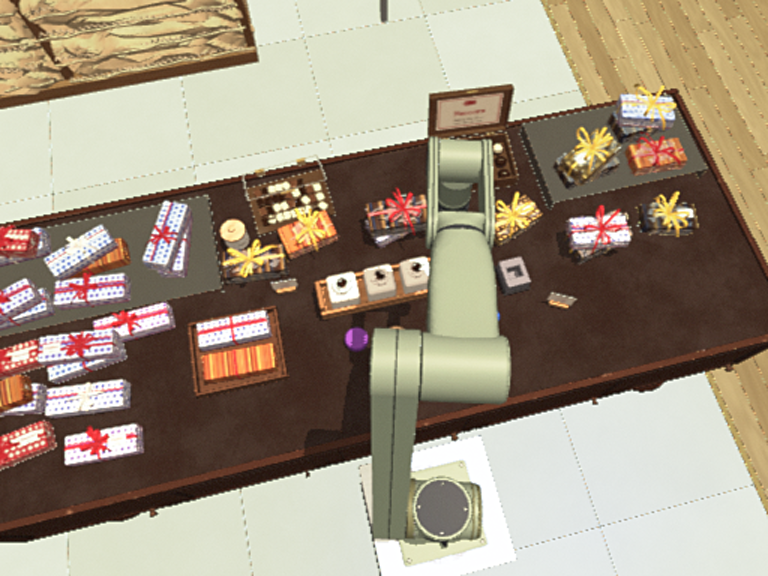

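Run:
```python
from h import *
go([594,45,310],0)
```

```text
pos [ 566.5 -153.   330.1] yaw -0.4 tilt [-3.e-04 -3.e-04 -1.e+00] q6 -0.28 | shift [ 20.1 198.1  26.1] turn -0.4 dist 201
```

Request:
play_rows(moves=[[[4,25,4],0],[[8,65,9],0],[[12,110,15],0],[[16,150,20],0],[[20,180,24],0],[[20,195,26],0],[[20,198,26],0],[[20,198,26],0],[[20,198,26],0]])

```text
clock: 16.5
position: [0.5938, 0.0444, 0.3106]
tcp_rot: [0.002, 0.707, -0.003, 0.707]
contact_force: [0.2, -0.3, -0.9]
grip_width: 0.0276
```

Run:
```python
from h import *
go([594.5,99.5,240],0)
im,c=snap('wrist','w12.png');savec(c,'c12.npy')
u,v=proj('wrist',[.5945,.0995,.114],c);print(u,v)
m=cv2.imread('pics/raw_w12.png');u0,v0=int(u)-50,max(0,int(v)-45);print(u0,v0)
m=m[v0:v0+95,u0:u0+100]
cv2.imwrite('pics/w12c.png',cv2.resize(m,None,fx=6,fy=6,interpolation=cv2.INTER_CUBIC))
```

```text
pos [593.8  44.4 310.6] yaw -0.4 tilt [ 4.e-04 -9.e-04 -1.e+00] q6 0.06 | shift [70.5 55.1  0.3] turn -0.4 dist 90
257.02514333197365 120.67072761380555
207 75
```

View pics/w12.png

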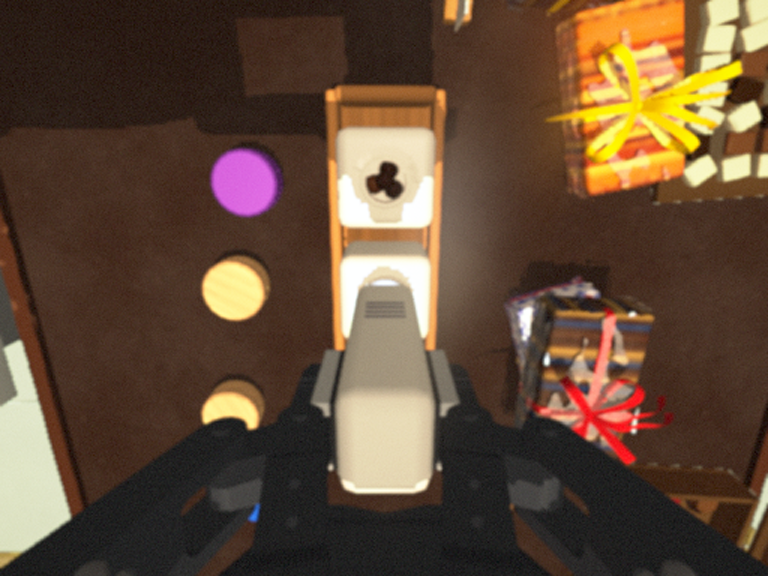

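View pics/w12c.png

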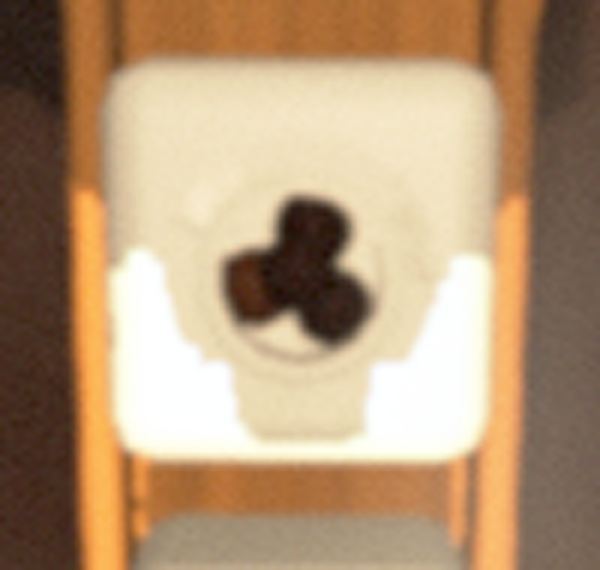

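Request:
play_rows(moves=[[[10,15,0],0],[[30,35,0],0],[[50,50,0],0],[[65,54,0],0],[[70,54,0],0],[[70,54,0],0],[[70,54,0],0]])

```text
clock: 17.25
position: [0.5943, 0.0998, 0.2409]
tcp_rot: [0.002, 0.707, -0.002, 0.708]
contact_force: [1.0, -0.8, -0.9]
grip_width: 0.0274
```

Run:
```python
from h import *
go([594.6,99,240],0)
snap('side','s13.png',1.5)
m=cv2.imread('pics/raw_s13.png')[90:250,200:340]
cv2.imwrite('pics/s13c.png',cv2.resize(m,None,fx=4,fy=4,interpolation=cv2.INTER_CUBIC))
for X in [[.5946,.099,.114],[.5946,.099,.1476],[.5937,-.001,.114],[.5925,-.101,.114]]: print((proj('side',X)-[200,90])*4)
```

```text
pos [594.3  99.8 240.9] yaw -0.3 tilt [ 1.2e-03  1.0e-04 -1.0e+00] q6 0.15 | shift [ 0.9 -0.8  0.3] turn -0.3 dist 1
[287.91949912 322.29212103]
[287.78664979 284.70032764]
[286.35732897 371.32732939]
[284.15587215 427.51167665]
```

View pics/s13c.png

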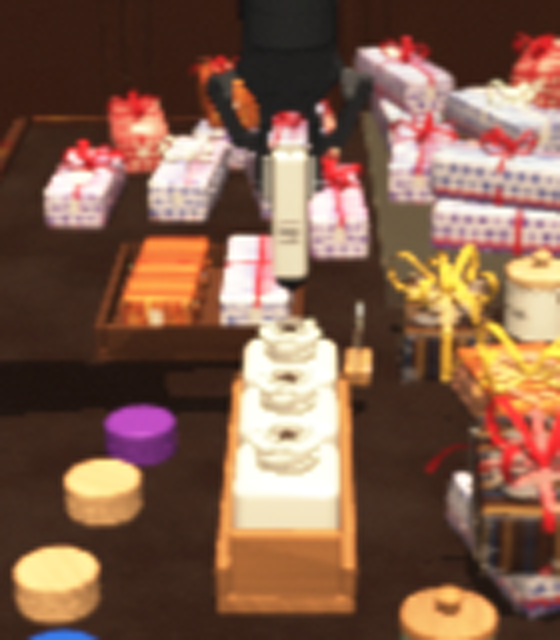

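Request:
play_rows(moves=[[[0,0,0],0],[[0,0,0],0],[[0,0,0],0],[[0,0,0],0],[[0,0,0],0],[[0,0,0],0],[[0,0,0],0],[[0,0,0],0],[[0,0,0],0],[[0,0,0],0],[[0,0,0],0],[[0,0,0],0],[[0,0,0],0],[[0,0,0],0],[[0,0,0],0],[[0,0,0],0],[[0,0,0],0],[[0,0,0],0]])

```text
clock: 19.1
position: [0.594, 0.1, 0.2403]
tcp_rot: [0.002, 0.707, -0.002, 0.707]
contact_force: [0.2, -0.0, -0.8]
grip_width: 0.0273
```

Run:
```python
from h import *
go([593.7,-.8,240],0)
```

```text
pos [594.  100.  240.3] yaw -0.3 tilt [ 1.e-04 -1.e-04 -1.e+00] q6 0.15 | shift [   0.3 -100.8    0.3] turn -0.3 dist 101
```

Request:
play_rows(moves=[[[-10,-20,0],0],[[-15,-50,0],0],[[-10,-80,0],0],[[0,-97,0],0],[[0,-101,0],0],[[0,-101,0],0],[[0,-101,0],0],[[0,-101,0],0]])

```text
clock: 19.9
position: [0.5936, 0.0001, 0.2405]
tcp_rot: [0.002, 0.707, -0.001, 0.707]
contact_force: [1.0, 0.3, -0.1]
grip_width: 0.0276
```

Request:
play_rows(moves=[[[0,0,0],0],[[0,0,0],0],[[0,0,0],0],[[0,0,0],0],[[0,0,0],0],[[0,0,0],0],[[0,0,0],0],[[0,0,0],0],[[0,0,0],0],[[0,0,0],0],[[0,0,0],0],[[0,0,0],0],[[0,0,0],0],[[0,0,0],0],[[0,0,0],0],[[0,0,0],0],[[0,0,0],0],[[0,0,0],0]])

```text
clock: 21.7
position: [0.5935, -0.001, 0.2403]
tcp_rot: [0.002, 0.707, -0.002, 0.707]
contact_force: [0.6, 0.1, -1.8]
grip_width: 0.0275
```

Run:
```python
from h import *
go([592.6,-101,240],0)
snap('side','s14.png',1.5)
m=cv2.imread('pics/raw_s14.png')[90:250,200:340]
cv2.imwrite('pics/s14c.png',cv2.resize(m,None,fx=4,fy=4,interpolation=cv2.INTER_CUBIC))
```

```text
pos [593.5  -1.  240.3] yaw -0.3 tilt [ 1.e-04 -1.e-04 -1.e+00] q6 -0.02 | shift [   0.3 -100.    -0.3] turn -0.3 dist 100
```

View pics/s14c.png

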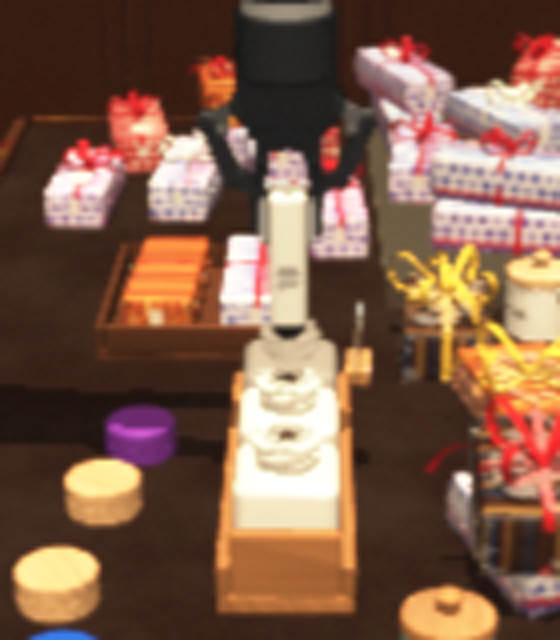

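Lens at (290,330), straight over the middle mouth (290,377). On to the right jar.

Request:
play_rows(moves=[[[-10,-20,0],0],[[-15,-50,0],0],[[-10,-80,0],0],[[0,-96,0],0],[[0,-100,0],0],[[0,-100,0],0],[[0,-100,0],0],[[0,-100,0],0]])

```text
clock: 22.55
position: [0.5931, -0.0999, 0.2406]
tcp_rot: [0.002, 0.707, -0.001, 0.707]
contact_force: [-0.3, -0.5, -0.5]
grip_width: 0.0273
```

Request:
play_rows(moves=[[[0,0,0],0],[[0,0,0],0],[[0,0,0],0],[[0,0,0],0],[[0,0,0],0],[[0,0,0],0],[[0,0,0],0],[[0,0,0],0],[[0,0,0],0],[[0,0,0],0],[[0,0,0],0],[[0,0,0],0],[[0,0,0],0],[[0,0,0],0],[[0,0,0],0],[[0,0,0],0],[[0,0,0],0],[[0,0,0],0]])

```text
clock: 24.35
position: [0.5929, -0.101, 0.2403]
tcp_rot: [0.002, 0.707, -0.002, 0.707]
contact_force: [0.1, 0.9, -1.8]
grip_width: 0.0283
```

Run:
```python
from h import *
go([543.1,-367.8,250],1.7)
snap('side','s15.png',1.5)
m=cv2.imread('pics/raw_s15.png')[90:250,200:340]
cv2.imwrite('pics/s15c.png',cv2.resize(m,None,fx=4,fy=4,interpolation=cv2.INTER_CUBIC))
```

```text
pos [ 592.9 -101.   240.3] yaw -0.3 tilt [ 1.e-04 -1.e-04 -1.e+00] q6 -0.18 | shift [  -9.7 -267.1  -48.4] turn -2.0 dist 272
```

View pics/s15c.png

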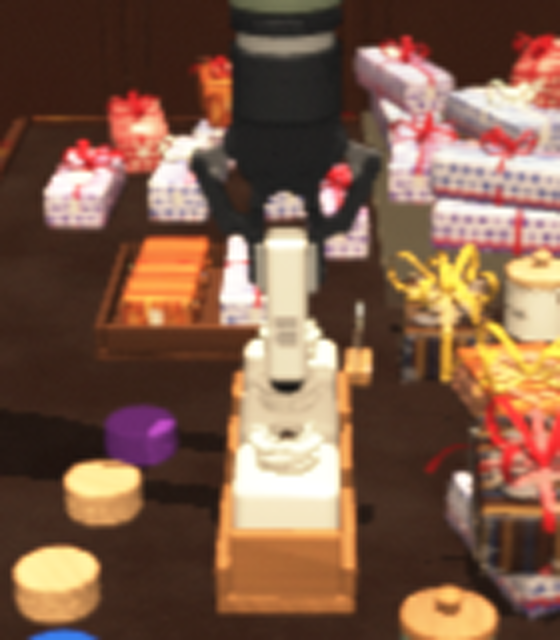

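Request:
play_rows(moves=[[[-20,-15,-3],0],[[-35,-50,-9],-1],[[-40,-95,-17],-1],[[-40,-140,-25],-2],[[-40,-185,-34],-2],[[-30,-220,-40],-2],[[-15,-248,-45],-2],[[0,-263,-48],-2],[[20,-267,-48],-2],[[35,-267,-48],-2],[[40,-267,-48],-2],[[40,-267,-48],-2],[[40,-267,-48],-2],[[40,-267,-48],-2]])

```text
clock: 25.8
position: [0.5441, -0.3677, 0.2015]
tcp_rot: [-0.011, 0.706, 0.01, 0.708]
contact_force: [0.3, -0.4, -0.9]
grip_width: 0.0278
```

Run:
```python
from h import *
go([543.1,-367.8,100.4],1.7)
im,c=snap('wrist','w16.png');savec(c,'c16.npy')
```

```text
pos [ 544.1 -367.7  201.5] yaw 1.7 tilt [ 0.0017 -0.0012 -1.    ] q6 -0.64 | shift [101.1   0.   -1.2] turn 0.0 dist 101
```

View pics/w16.png

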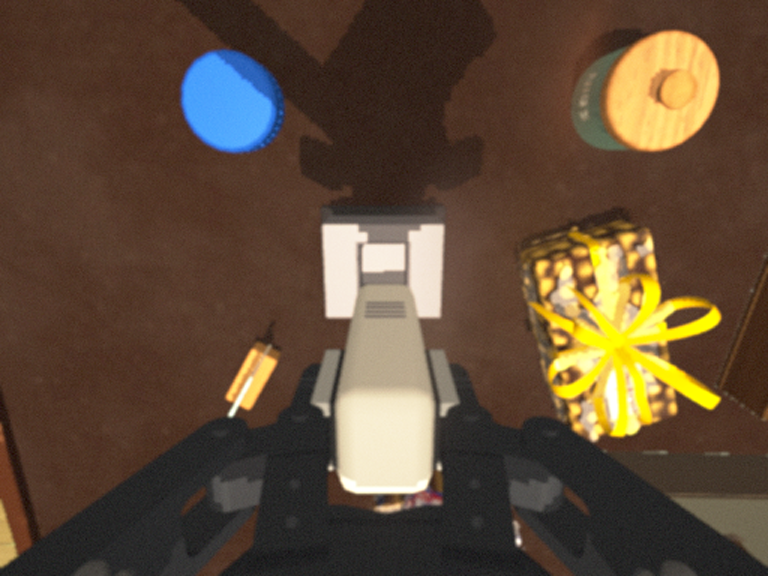

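Request:
play_rows(moves=[[[15,0,0],0],[[30,0,0],0],[[42,0,0],0],[[47,0,0],0],[[47,0,0],0],[[47,0,0],0],[[47,0,0],0],[[47,0,0],0]])

```text
clock: 26.65
position: [0.5438, -0.368, 0.154]
tcp_rot: [-0.011, 0.707, 0.01, 0.707]
contact_force: [-0.1, -0.1, -1.5]
grip_width: 0.0276
```

Run:
```python
from h import *
go([543.1,-367.8,100.4],1.7)
```

```text
pos [ 543.8 -368.   154. ] yaw 1.7 tilt [ 1.1e-03 -8.0e-04 -1.0e+00] q6 -0.64 | shift [53.6  0.2 -0.7] turn -0.0 dist 54
```

Request:
play_rows(moves=[[[5,0,-0.7],0],[[12,0,-0.7],0],[[20,0,-0.7],0],[[28,0,-0.7],0],[[36,0,-0.7],0],[[44,0,-0.7],0],[[49,0,-0.7],0],[[52,0,-0.7],0],[[52,0,-0.7],0],[[52,0,-0.7],0]])

```text
clock: 27.65
position: [0.543, -0.3679, 0.1016]
tcp_rot: [-0.011, 0.707, 0.01, 0.707]
contact_force: [-0.3, -0.4, -0.7]
grip_width: 0.0276
```

Request:
play_rows(moves=[[[1,0,0],0],[[1.5,0,0],0],[[1.5,0,0],0]])

```text
clock: 27.95
position: [0.543, -0.3679, 0.1005]
tcp_rot: [-0.011, 0.707, 0.01, 0.707]
contact_force: [-0.4, -0.4, 2.1]
grip_width: 0.0276
```

Request:
play_rows(moves=[[[0,0,0],0],[[0,0,0],0],[[0,0,0],0],[[0,0,0],0],[[0,0,0],0],[[0,0,0],0]], hand=0.8)

```text
clock: 28.55
position: [0.5428, -0.3677, 0.0998]
tcp_rot: [-0.01, 0.707, 0.01, 0.707]
contact_force: [-0.3, 0.3, -0.0]
grip_width: 0.0684
```

Request:
play_rows(moves=[[[-15,0,0],0],[[-40,0,0],0],[[-80,0,0],0],[[-120,0,0],0],[[-150,0,0],0],[[-150,0,0],0],[[-150,0,0],0]])

```text
clock: 29.25
position: [0.5428, -0.3678, 0.2503]
tcp_rot: [-0.011, 0.707, 0.01, 0.707]
contact_force: [0.2, -0.3, -0.9]
grip_width: 0.0686
```

Run:
```python
from h import *
go([428,-230,250],0)
im,c=snap('wrist','w17.png');savec(c,'c17.npy');snap('side','s17.png')
print((ray('wrist',230/1.5,100/1.5,.03,c)*1000).round(1))
```

```text
pos [ 542.8 -367.8  250.3] yaw 1.7 tilt [ 9.e-04 -7.e-04 -1.e+00] q6 -0.64 | shift [ 1.000e-01  1.411e+02 -1.107e+02] turn 1.7 dist 179
[ 426.3 -260.    30. ]
```

View pics/w17.png

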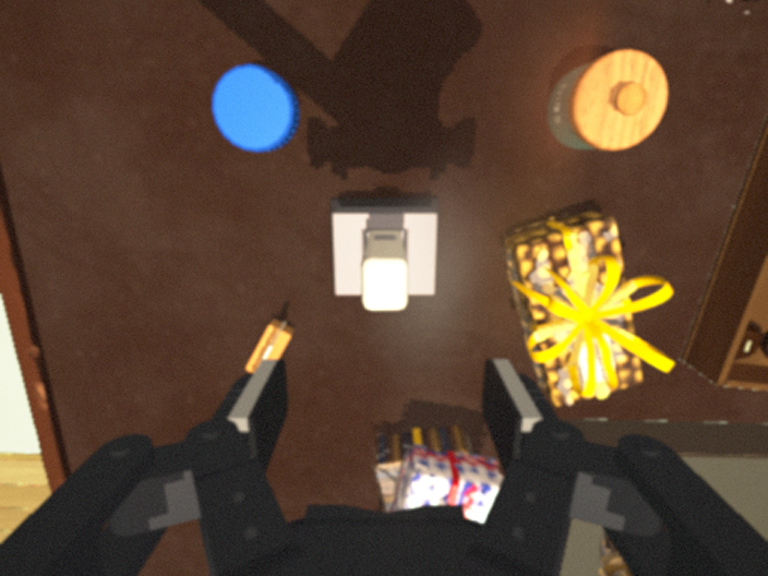

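View pics/s17.png

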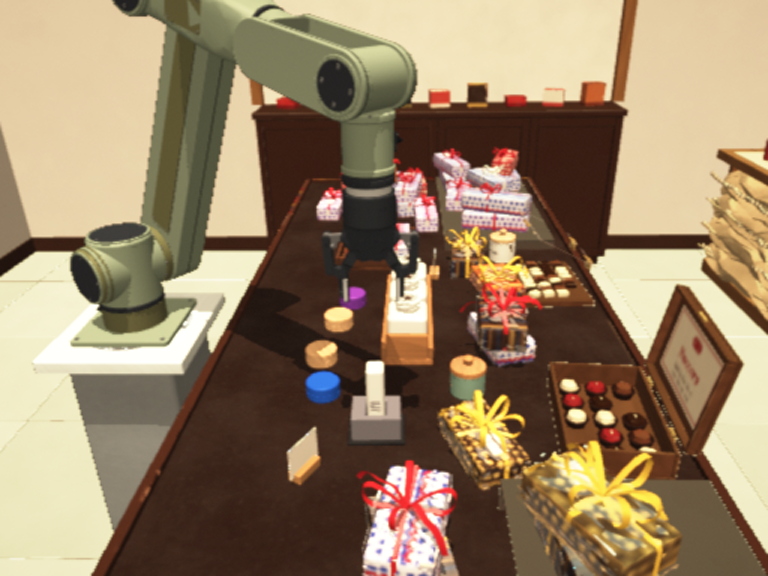

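Request:
play_rows(moves=[[[0,25,-20],0],[[10,60,-50],1],[[20,100,-80],2],[[35,130,-100],2],[[45,148,-112],2],[[50,155,-116],2],[[50,155,-116],2],[[50,155,-116],2],[[50,155,-116],2]], hand=1)

```text
clock: 30.25
position: [0.4235, -0.2174, 0.2001]
tcp_rot: [0.002, 0.707, -0.002, 0.708]
contact_force: [-0.6, -0.0, 0.6]
grip_width: 0.0854
```

```bash
cat >> h.py <<'E'
def lidmask(im,lo=(10,50,110),hi=(30,210,255)):
    hsv=cv2.cvtColor(np.ascontiguousarray(im),cv2.COLOR_RGB2HSV)
    return cv2.morphologyEx(cv2.inRange(hsv,lo,hi),cv2.MORPH_OPEN,np.ones((5,5)))
E
python3 - <<'E'
from h import *
go([428,-150,18],0)
im,c=snap('wrist','w18.png');savec(c,'c18.npy')
for k in cv2.findContours(lidmask(im),cv2.RETR_EXTERNAL,cv2.CHAIN_APPROX_NONE)[0]:
    a=cv2.contourArea(k)
    if a>1500:
        (u,v),r=cv2.minEnclosingCircle(k);e=cv2.fitEllipse(k)
        print(a,u*1.5,v*1.5,r*1.5,e,(ray('wrist',e[0][0],e[0][1],.03,c)*1000).round(1))
E
```

```text
pos [ 423.5 -217.4  200.1] yaw -0.3 tilt [ 1.2e-03 -9.0e-04 -1.0e+00] q6 -0.49 | shift [182.   67.6   3.9] turn -0.3 dist 194
3052.0 386.25 168.0 48.472434997558594 ((257.48834228515625, 111.97053527832031), (60.89850997924805, 63.85417556762695), 1.5104601383209229) [ 424.8 -152.2   30. ]
7771.5 655.0371551513672 105.72124099731445 124.38703536987305 ((429.56695556640625, 76.98381805419922), (111.46508026123047, 144.80776977539062), 163.1368865966797) [ 588.  -121.1   30. ]
```

View pics/w18.png

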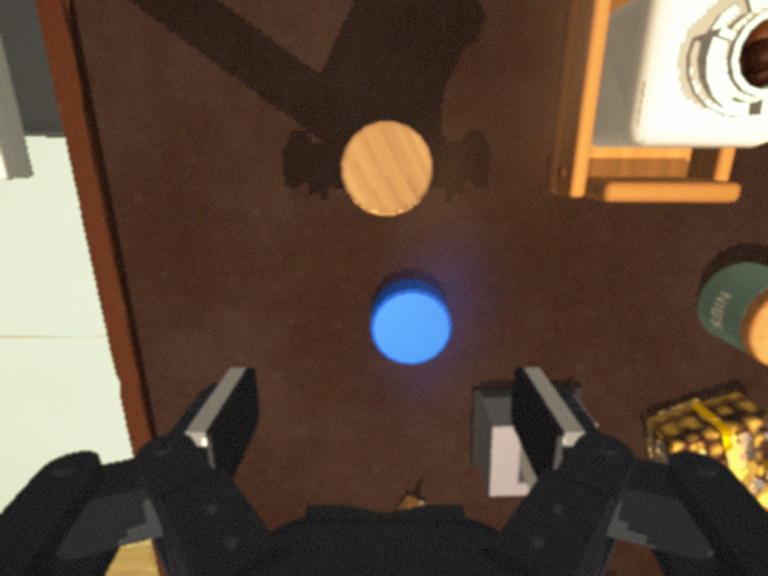

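Request:
play_rows(moves=[[[10,15,0],4],[[30,40,1],12],[[55,60,1],20],[[90,65,1],28],[[125,65,1],30],[[155,65,1],30],[[173,65,1],30],[[180,65,1],30],[[182,65,1],30],[[182,65,1],30]])

```text
clock: 31.3
position: [0.4244, -0.1518, 0.0182]
tcp_rot: [0.185, 0.682, -0.185, 0.683]
contact_force: [-0.3, 0.6, -0.2]
grip_width: 0.0855
```

Request:
play_rows(moves=[[[0,0,0],0],[[0,0,0],0],[[0,0,0],0],[[0,0,0],0],[[0,0,0],0],[[0,0,0],0]], hand=0.5, force=20)

```text
clock: 31.9
position: [0.4244, -0.1516, 0.0191]
tcp_rot: [0.185, 0.682, -0.185, 0.684]
contact_force: [-0.6, -0.8, 5.8]
grip_width: 0.0602
```

Request:
play_rows(moves=[[[0,0,0],-5],[[0,0,0],-14],[[0,0,0],-22],[[0,0,0],-31],[[0,0,0],-39],[[0,0,0],-48],[[0,0,0],-56],[[0,0,0],-65],[[0,0,0],-73],[[0,0,0],-82],[[0,0,0],-88],[[0,0,0],-90],[[0,0,0],-90],[[0,0,0],-90]], hand=1)

```text
clock: 33.3
position: [0.4238, -0.1514, 0.0183]
tcp_rot: [-0.352, 0.613, 0.351, 0.614]
contact_force: [-0.7, -1.0, 0.3]
grip_width: 0.0856
```

Request:
play_rows(moves=[[[0,0,0],0],[[0,0,0],0],[[0,0,0],0],[[0,0,0],0],[[0,0,0],0],[[0,0,0],0]], hand=0.5)

```text
clock: 33.9
position: [0.4237, -0.1513, 0.0183]
tcp_rot: [-0.352, 0.613, 0.352, 0.613]
contact_force: [0.1, 0.1, 5.5]
grip_width: 0.0601
```

Run:
```python
from h import *
go([424.8,-152,18],-30)
im,c=snap('wrist','w19.png')
```

```text
pos [ 423.7 -151.3   18.3] yaw 59.7 tilt [ 3.e-04 -2.e-04 -1.e+00] q6 -1.41 | shift [ 0.3 -1.3 -0. ] turn 89.7 dist 1
```

View pics/w19.png

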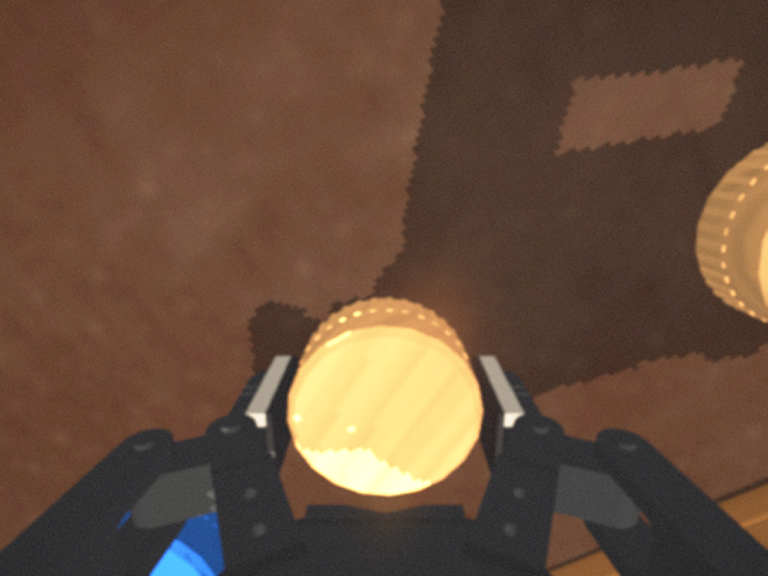

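Request:
play_rows(moves=[[[0,0,0],0],[[0,0,0],0],[[0,0,0],0],[[-10,0,0],0],[[-30,0,0],0],[[-70,0,0],0],[[-115,0,0],0],[[-155,0,0],0],[[-180,0,0],0],[[-190,0,0],0],[[-190,0,0],0]], hand=0, force=60)

```text
clock: 35.05
position: [0.424, -0.1514, 0.2088]
tcp_rot: [-0.353, 0.613, 0.351, 0.614]
contact_force: [-0.0, 0.3, -0.1]
grip_width: 0.0587
```

Run:
```python
from h import *
print(manip.sense()['grip_width'])
go([570,-150,220],-30)
```

```text
0.05867939167506611
pos [ 424.  -151.4  208.8] yaw 59.7 tilt [ 0.0024 -0.001  -1.    ] q6 -1.41 | shift [ -10.8 -125.4   74.9] turn 89.7 dist 146
```

Request:
play_rows(moves=[[[-5,-10,6],8],[[-10,-30,18],16],[[-11,-50,30],25],[[-11,-70,42],33],[[-11,-90,54],42],[[-11,-105,63],50],[[-11,-118,70],59],[[-11,-124,74],67],[[-11,-125,75],75],[[-11,-125,75],84],[[-11,-125,75],89],[[-11,-125,75],90],[[-11,-125,75],90],[[-11,-125,75],90]])

```text
clock: 36.45
position: [0.569, -0.1495, 0.2178]
tcp_rot: [0.184, 0.683, -0.184, 0.682]
contact_force: [-0.5, 0.2, -0.6]
grip_width: 0.0586
```

```bash
cat >> h.py <<'E'
def crop(fn,u,v,out,w=90,h=80,f=7):
    u0=max(0,int(u)-w//2);v0=max(0,int(v)-h//2)
    m=cv2.imread('pics/raw_'+fn)[v0:v0+h,u0:u0+w]
    cv2.imwrite('pics/'+out,cv2.resize(m,None,fx=f,fy=f,interpolation=cv2.INTER_CUBIC)); print('crop origin',u0,v0,'f',f)
E
python3 - <<'E'
from h import *
go([592.7,-101,200],-30)
im,c=snap('wrist','w20.png');savec(c,'c20.npy')
u,v=proj('wrist',[.5927,-.101,.114],c);print(u,v)
crop('w20.png',u,v,'w20c.png')
E
```

```text
pos [ 569.  -149.5  217.8] yaw -30.2 tilt [-1.7e-03  4.0e-04 -1.0e+00] q6 0.25 | shift [17.8 53.8 -3.9] turn -0.2 dist 57
251.93351036311662 130.60215116234778
crop origin 206 90 f 7
```

View pics/w20.png

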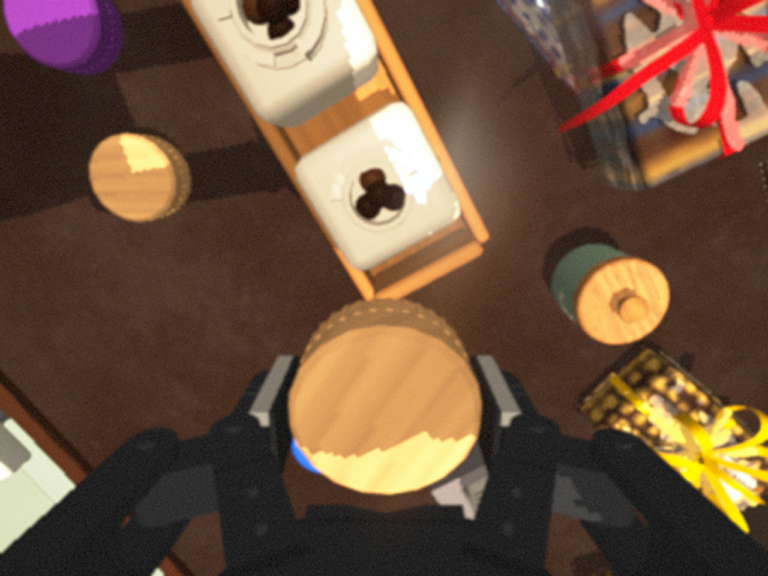

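View pics/w20c.png

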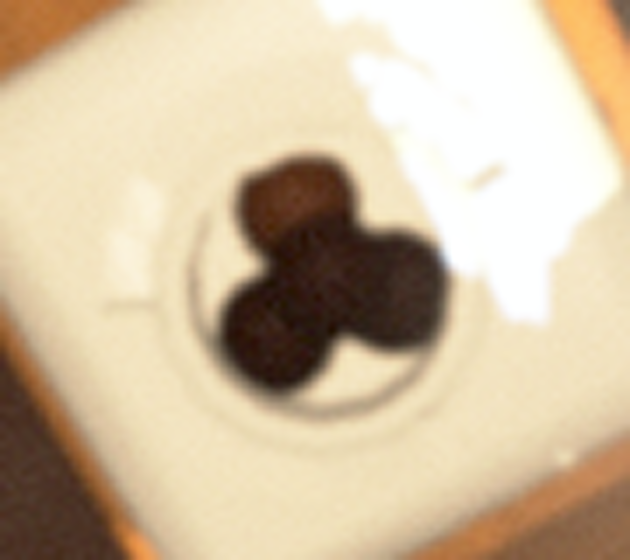

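Request:
play_rows(moves=[[[2,15,-1],0],[[8,35,-3],0],[[18,50,-4],0],[[35,54,-4],0],[[55,54,-4],0],[[70,54,-4],0],[[78,54,-4],0],[[78,54,-4],0],[[78,54,-4],0],[[78,54,-4],0],[[78,54,-4],0]])

```text
clock: 37.6
position: [0.5936, -0.101, 0.1417]
tcp_rot: [0.185, 0.682, -0.185, 0.683]
contact_force: [-0.9, 0.7, 0.1]
grip_width: 0.0585
```

Run:
```python
from h import *
go([592.5,-101.1,128],-30)
print(manip.sense()['contact_force'],manip.sense()['torque'])
```

```text
pos [ 593.6 -101.   141.7] yaw -30.3 tilt [ 1.7e-03 -4.0e-04 -1.0e+00] q6 0.34 | shift [13.7 -0.6 -1. ] turn -0.3 dist 14
[-0.87896907  0.71440036  0.14578178] [-0.01443434 -0.00290086  0.02149168]
```

Request:
play_rows(moves=[[[2,-0.5,-0.8],0],[[5,-0.5,-0.8],0],[[8,-0.5,-0.8],0],[[10,-0.5,-0.8],0],[[11,-0.5,-0.8],0],[[12,-0.5,-0.8],0],[[12,-0.5,-0.8],0]])

```text
clock: 38.3
position: [0.5922, -0.1009, 0.1286]
tcp_rot: [0.185, 0.683, -0.185, 0.682]
contact_force: [0.3, -0.0, -0.8]
grip_width: 0.0582
```

Request:
play_rows(moves=[[[0.5,0,0],0],[[1,0,0],0],[[1.5,0,0],0],[[2,0,0],0],[[2,0,0],0]])

```text
clock: 38.8
position: [0.5924, -0.101, 0.1281]
tcp_rot: [0.185, 0.682, -0.185, 0.683]
contact_force: [-1.9, 0.1, 7.0]
grip_width: 0.0588
```

Request:
play_rows(moves=[[[0,0,0],-2],[[0,0,0],-6],[[0,0,0],-10],[[0,0,0],-15],[[0,0,0],-20],[[0,0,0],-25],[[0,0,0],-28],[[0,0,0],-30],[[0,0,0],-30]])

```text
clock: 39.7
position: [0.5933, -0.1011, 0.1282]
tcp_rot: [0.001, 0.706, -0.002, 0.708]
contact_force: [0.2, -0.8, 5.2]
grip_width: 0.0589
```

Run:
```python
from h import *
go([592.5,-101.1,128],-30)
print(manip.sense()['contact_force'],manip.sense()['torque'])
```

```text
pos [ 593.3 -101.1  128.2] yaw -0.3 tilt [ 3.3e-03 -6.0e-04 -1.0e+00] q6 -0.18 | shift [ 0.2  0.  -0.8] turn 29.7 dist 1
[ 0.21851553 -0.81694722  5.20023124] [0.08207101 0.02439849 0.02130323]
```

Request:
play_rows(moves=[[[0.5,0,-0.5],-3],[[0.5,0,-0.5],-8],[[0.5,0,-0.5],-13],[[0.5,0,-0.5],-18],[[0.5,0,-0.5],-23],[[0.5,0,-0.5],-27],[[0.5,0,-0.5],-30],[[0.5,0,-0.5],-30]])

```text
clock: 40.5
position: [0.5931, -0.1012, 0.128]
tcp_rot: [-0.182, 0.682, 0.181, 0.685]
contact_force: [-0.3, -0.3, 6.9]
grip_width: 0.0582
```

Run:
```python
from h import *
go([592.5,-101.1,128],-30)
print(manip.sense()['contact_force'],manip.sense()['torque'])
```

```text
pos [ 593.1 -101.2  128. ] yaw 29.8 tilt [ 4.3e-03 -8.0e-04 -1.0e+00] q6 -0.71 | shift [ 0.   0.4 -0.5] turn 59.8 dist 1
[-0.305557   -0.33348459  6.90985833] [ 0.06244473 -0.01872868  0.07658773]
```

Request:
play_rows(moves=[[[0.2,0,-0.3],-3],[[0.2,0,-0.3],-8],[[0.2,0,-0.3],-13],[[0.2,0,-0.3],-18],[[0.2,0,-0.3],-20],[[0.2,0,-0.3],-20]])

```text
clock: 41.1
position: [0.5914, -0.1011, 0.126]
tcp_rot: [-0.297, 0.642, 0.297, 0.642]
contact_force: [0.0, 0.5, -0.7]
grip_width: 0.0588
```

Request:
play_rows(moves=[[[1,0,0],0],[[2,0,0],0],[[3,0,0],0],[[4,0,0],0],[[4,0,0],0],[[4,0,0],0]])

```text
clock: 41.7
position: [0.5915, -0.1012, 0.1224]
tcp_rot: [-0.297, 0.642, 0.297, 0.642]
contact_force: [-1.0, -0.3, 1.7]
grip_width: 0.0589
```

Run:
```python
from h import *
go([592.5,-101.1,122.5],50)
print(manip.sense()['contact_force'],manip.sense()['torque'])
```

```text
pos [ 591.5 -101.2  122.4] yaw 49.7 tilt [ 3.e-04 -2.e-04 -1.e+00] q6 -1.06 | shift [-0.1 -0.7  0.7] turn -0.3 dist 1
[-0.98154078 -0.2955974   1.73546406] [0.02779485 0.13892882 0.01124922]
```

Request:
play_rows(moves=[[[0.8,-0.5,0.5],3],[[1.3,-0.5,0.5],8],[[1.7,-0.5,0.5],14],[[2.2,-0.5,0.5],20],[[2.7,-0.5,0.5],26],[[3.1,-0.5,0.5],32],[[3.6,-0.5,0.5],38],[[3.8,-0.5,0.5],40],[[3.8,-0.5,0.5],40]])

```text
clock: 42.6
position: [0.593, -0.1014, 0.1191]
tcp_rot: [-0.06, 0.704, 0.059, 0.705]
contact_force: [1.1, -0.3, 4.6]
grip_width: 0.0585
```

Run:
```python
from h import *
go([592.5,-101.1,116.2],-60)
print(manip.sense()['contact_force'],manip.sense()['torque'],manip.sense()['effort'][5])
```

```text
pos [ 593.  -101.4  119.1] yaw 9.7 tilt [ 2.4e-03 -8.0e-04 -1.0e+00] q6 -0.36 | shift [ 2.9  0.4 -0.4] turn 69.7 dist 3
[ 1.05582607 -0.26952895  4.64060002] [-0.19554823  0.02765284 -0.01394317] 0.13474561739712954
```

Request:
play_rows(moves=[[[0.3,0,0],4],[[0.7,0,0],9],[[1.1,0,0],14],[[1.5,0,0],19],[[1.9,0,0],24],[[2.3,0,0],29],[[2.4,0,0],30],[[2.4,0,0],30]])

```text
clock: 43.4
position: [0.5926, -0.1014, 0.1167]
tcp_rot: [0.124, 0.696, -0.125, 0.697]
contact_force: [-0.6, -1.1, 4.7]
grip_width: 0.0586
```

Run:
```python
from h import *
go([592.5,-101.1,116.2],-60)
print(manip.sense()['contact_force'],manip.sense()['torque'],manip.sense()['effort'][5])
```

```text
pos [ 592.6 -101.4  116.7] yaw -20.3 tilt [ 1.5e-03 -8.0e-04 -1.0e+00] q6 0.17 | shift [ 0.5  0.2 -0.2] turn 39.7 dist 1
[-0.62991243 -1.09594186  4.7313575 ] [-0.14059152  0.0839724  -0.02770956] 0.07517328020185232
```

Request:
play_rows(moves=[[[0.2,0,0],3],[[0.4,0,0],6],[[0.6,0,0],9],[[0.8,0,0],12],[[0.8,0,0],12]])

```text
clock: 43.9
position: [0.5927, -0.1014, 0.1164]
tcp_rot: [0.197, 0.678, -0.197, 0.68]
contact_force: [-0.6, -1.6, 7.8]
grip_width: 0.0588
```

Run:
```python
from h import *
go([592.5,-101.1,116.2],-60)
print(manip.sense()['contact_force'],manip.sense()['torque'],manip.sense()['effort'][5])
```

```text
pos [ 592.7 -101.4  116.4] yaw -32.3 tilt [ 2.e-03 -9.e-04 -1.e+00] q6 0.38 | shift [ 0.2  0.2 -0.4] turn 27.7 dist 0
[-0.64990629 -1.59072205  7.80035494] [-0.11688539  0.23020536 -0.02421268] 0.15839721076190472
```

Request:
play_rows(moves=[[[0,0,0],3],[[0,0,0],6],[[0,0,0],9],[[0,0,0],10],[[0,0,0],10]])

```text
clock: 44.4
position: [0.5928, -0.1014, 0.1164]
tcp_rot: [0.255, 0.659, -0.255, 0.66]
contact_force: [-1.0, 0.4, 7.7]
grip_width: 0.0584
```

Run:
```python
from h import *
go([592.5,-101.1,116.2],-60)
print(manip.sense()['contact_force'],manip.sense()['torque'],manip.sense()['effort'][5])
```

```text
pos [ 592.8 -101.4  116.4] yaw -42.2 tilt [ 0.002 -0.001 -1.   ] q6 0.55 | shift [ 0.2  0.  -0.4] turn 17.8 dist 0
[-0.98725082  0.43041178  7.65367338] [-0.01003556  0.25090682  0.22957549] 0.3146716207265854
```

Request:
play_rows(moves=[[[0,0,0],3],[[0,0,0],6],[[0,0,0],9],[[0,0,0],10],[[0,0,0],10]], force=80)

```text
clock: 44.9
position: [0.5924, -0.1013, 0.1166]
tcp_rot: [0.307, 0.636, -0.309, 0.637]
contact_force: [-2.1, 0.6, 9.4]
grip_width: 0.0585
```

Run:
```python
from h import *
go([592.5,-101.1,116.2],-60)
print(manip.sense()['contact_force'],manip.sense()['torque'],manip.sense()['effort'][5])
im,c=snap('wrist','w21.png');snap('side','s21.png')
crop('s21.png',272,190,'s21c.png',90,80,7)
```

```text
pos [ 592.4 -101.3  116.6] yaw -51.7 tilt [ 7.0e-04 -3.4e-03 -1.0e+00] q6 0.72 | shift [ 0.4  0.2 -0.1] turn 8.3 dist 0
[-2.05761866  0.64830654  9.38560826] [0.09124783 0.50152135 2.59146093] 2.56003238260746
crop origin 227 150 f 7
```

View pics/s21c.png

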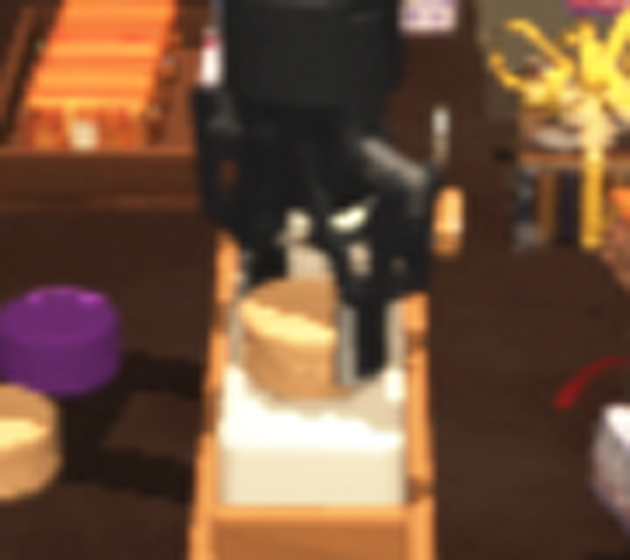

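View pics/w21.png

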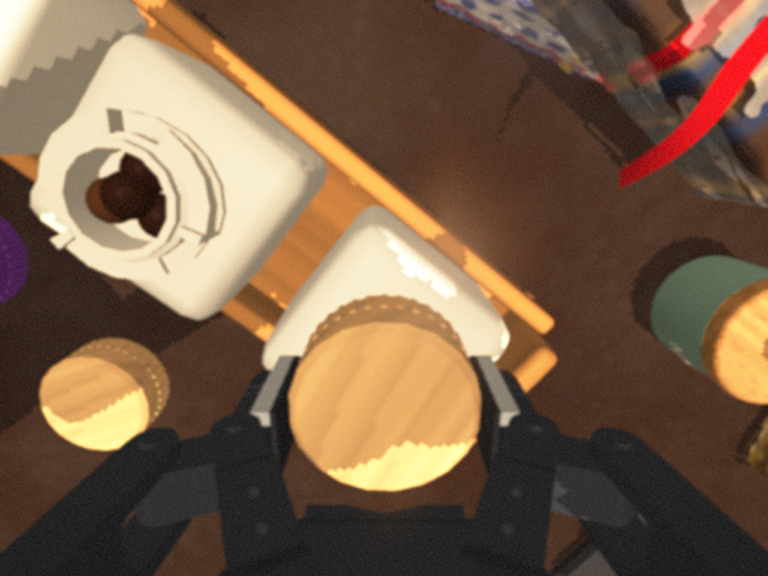

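Request:
play_rows(moves=[[[-1,0,0],-0.8],[[-1,0,0],-0.8]])

```text
clock: 45.2
position: [0.5923, -0.1012, 0.1167]
tcp_rot: [0.304, 0.637, -0.306, 0.638]
contact_force: [-0.8, -0.1, 5.7]
grip_width: 0.0583
```

Request:
play_rows(moves=[[[0,0,0],0],[[0,0,0],0],[[0,0,0],0],[[0,0,0],0],[[0,0,0],0]], hand=1)

```text
clock: 45.7
position: [0.5921, -0.1011, 0.1159]
tcp_rot: [0.308, 0.637, -0.307, 0.637]
contact_force: [0.6, -0.3, 0.0]
grip_width: 0.0854
```

Request:
play_rows(moves=[[[-8,0,0],0],[[-25,0,0],0],[[-55,0,0],0],[[-85,0,0],0],[[-100,0,0],0],[[-100,0,0],0]])

```text
clock: 46.3
position: [0.5936, -0.1013, 0.2195]
tcp_rot: [0.308, 0.635, -0.307, 0.639]
contact_force: [-0.3, -0.2, -0.3]
grip_width: 0.0855
```

Run:
```python
from h import *
go([440,-85,220],0)
im,c=snap('wrist','w22.png');im,c=snap('side','s22.png')
crop('s22.png',272,190,'s22c.png',90,80,7)
for z in (.0977,.1277): print((proj('side',[.5925,-.101,z],c)-[227,150])*7)
```

```text
pos [ 593.6 -101.3  219.5] yaw -51.5 tilt [ 0.0065 -0.0012 -1.    ] q6 0.71 | shift [  -1.5 -110.1 -108.4] turn -51.5 dist 154
crop origin 227 150 f 7
[308.43729845 363.08704349]
[308.13303849 298.46759447]
```

View pics/s22c.png

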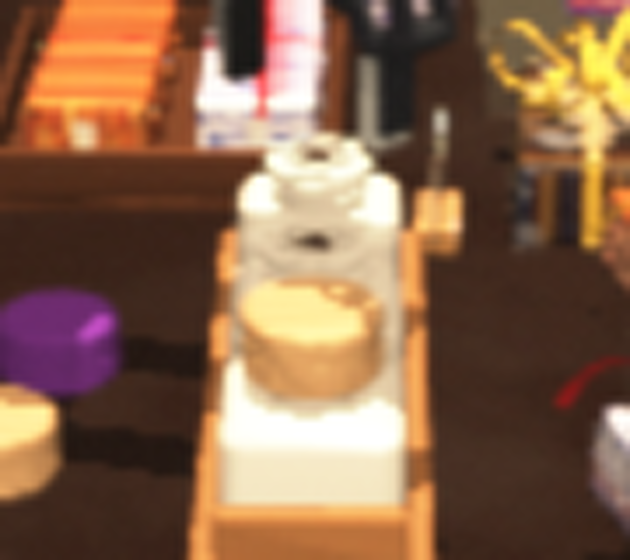

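View pics/w22.png

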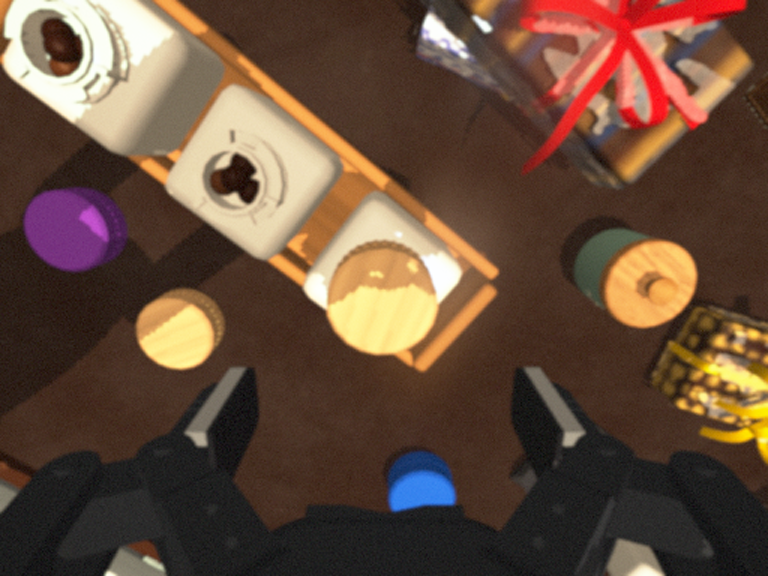

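Run:
```python
from h import *
go([445,-78,200],0)
```

```text
pos [ 591.9 -101.   216.1] yaw -51.5 tilt [ 0.  0. -1.] q6 0.71 | shift [  16.1 -100.7 -109.4] turn -51.5 dist 150
```

Request:
play_rows(moves=[[[2,-15,-16],-8],[[5,-40,-44],-16],[[8,-65,-71],-25],[[12,-85,-92],-33],[[15,-97,-106],-42],[[16,-101,-109],-50],[[16,-101,-109],-51.5],[[16,-101,-109],-51.5],[[16,-101,-109],-51.5]])

```text
clock: 47.3
position: [0.4457, -0.0787, 0.1997]
tcp_rot: [0.001, 0.707, -0.001, 0.707]
contact_force: [-0.5, 0.1, -0.7]
grip_width: 0.0854
```

Run:
```python
from h import *
go([447,-11,18],-30)
im,c=snap('wrist','w23.png');savec(c,'c23.npy')
for k in cv2.findContours(lidmask(im),cv2.RETR_EXTERNAL,cv2.CHAIN_APPROX_NONE)[0]:
    a=cv2.contourArea(k)
    if a>1500:
        e=cv2.fitEllipse(k)
        print(a,np.array(e[0])*1.5,e,(ray('wrist',e[0][0],e[0][1],.03,c)*1000).round(1))
```

```text
pos [445.7 -78.7 199.7] yaw -0.1 tilt [-5.e-04  1.e-04 -1.e+00] q6 -0.20 | shift [181.7  67.7   1.3] turn 29.9 dist 194
2969.5 [382.33765411 161.80216599] ((254.8917694091797, 107.86811065673828), (60.27686309814453, 62.7314338684082), 4.4735331535339355) [443.9  -9.4  30. ]
20623.0 [637.11808777 195.58204651] ((424.7453918457031, 130.38803100585938), (155.92001342773438, 271.6501770019531), 3.639183521270752) [613.3 -31.3  30. ]
```

View pics/w23.png

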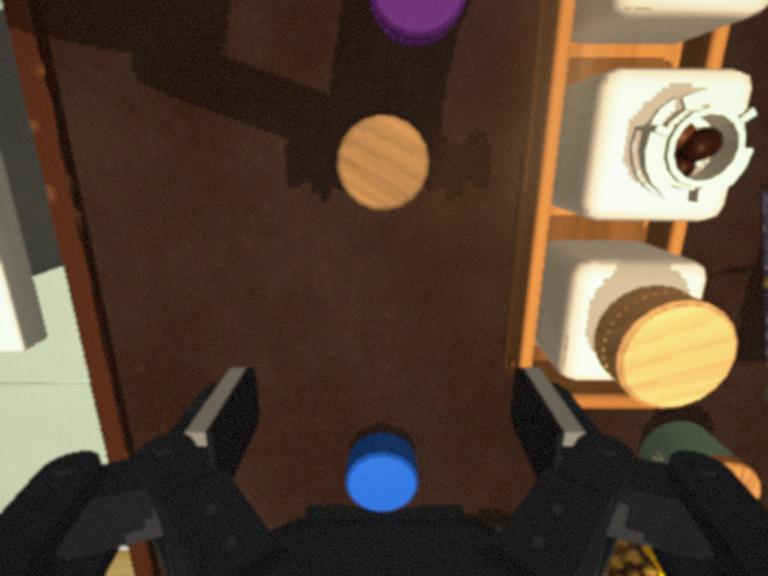

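Request:
play_rows(moves=[[[10,15,0],4],[[30,40,-1],12],[[55,62,-2],20],[[90,69.5,-2],28],[[125,69.5,-2],30],[[155,69.5,-2],30],[[173,69.5,-2],30],[[180,69.5,-2],30],[[181.5,69.5,-2],30],[[181.5,69.5,-2],30]])

```text
clock: 48.35
position: [0.4441, -0.0092, 0.019]
tcp_rot: [0.183, 0.683, -0.183, 0.683]
contact_force: [0.2, 0.7, -0.5]
grip_width: 0.0856
```

Request:
play_rows(moves=[[[0,0,0],0],[[0,0,0],0],[[0,0,0],0],[[0,0,0],0],[[0,0,0],0],[[0,0,0],0]], hand=0.5, force=20)

```text
clock: 48.95
position: [0.444, -0.0092, 0.0199]
tcp_rot: [0.183, 0.682, -0.183, 0.684]
contact_force: [0.5, -0.8, 6.2]
grip_width: 0.0601
```

Request:
play_rows(moves=[[[0,0,0],-5],[[0,0,0],-14],[[0,0,0],-22],[[0,0,0],-31],[[0,0,0],-39],[[0,0,0],-48],[[0,0,0],-56],[[0,0,0],-65],[[0,0,0],-73],[[0,0,0],-82],[[0,0,0],-88],[[0,0,0],-90],[[0,0,0],-90],[[0,0,0],-90]], hand=1)

```text
clock: 50.35
position: [0.4435, -0.0092, 0.019]
tcp_rot: [-0.353, 0.612, 0.353, 0.613]
contact_force: [-0.3, -1.1, -0.1]
grip_width: 0.0853
```

Request:
play_rows(moves=[[[0,0,0],0],[[0,0,0],0],[[0,0,0],0],[[0,0,0],0],[[0,0,0],0],[[0,0,0],0]], hand=0.5)

```text
clock: 50.95
position: [0.4434, -0.0091, 0.0191]
tcp_rot: [-0.354, 0.612, 0.353, 0.613]
contact_force: [-1.0, 1.1, 4.8]
grip_width: 0.0603
```

Request:
play_rows(moves=[[[0,0,0],0],[[0,0,0],0],[[0,0,0],0],[[-10,0,0],0],[[-30,0,0],0],[[-70,0,0],0],[[-115,0,0],0],[[-155,0,0],0],[[-180,0,0],0],[[-190,0,0],0],[[-190,0,0],0]], hand=0, force=60)

```text
clock: 52.05
position: [0.4436, -0.0091, 0.2096]
tcp_rot: [-0.354, 0.612, 0.353, 0.613]
contact_force: [-0.0, -0.4, -1.2]
grip_width: 0.0587
```

Run:
```python
from h import *
print(manip.sense()['grip_width'])
go([570,50,220],-30)
snap('wrist','w24.png')
```

```text
0.05865903980757705
pos [443.6  -9.1 209.6] yaw 60.0 tilt [ 2.6e-03 -2.0e-04 -1.0e+00] q6 -1.09 | shift [-10.1 -79.9 114.4] turn 90.0 dist 140
```

View pics/w24.png

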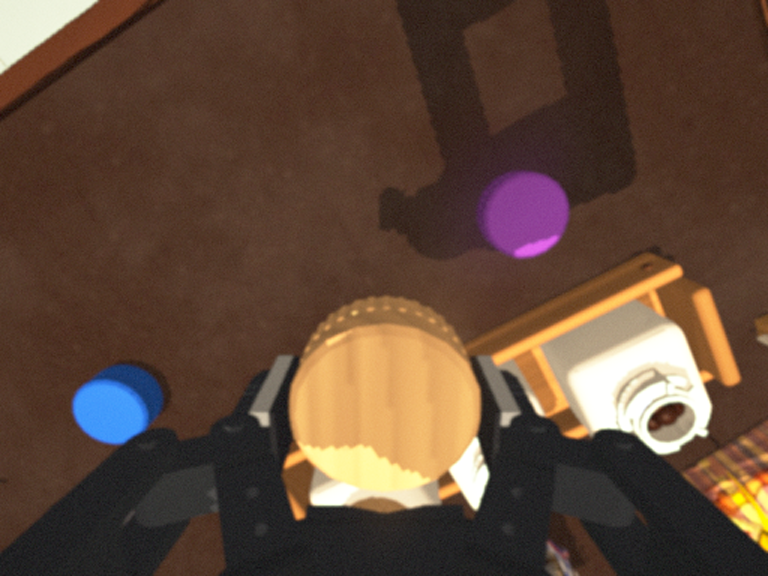

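Request:
play_rows(moves=[[[-5,-8,11],8],[[-10,-20,29],16],[[-10,-34,49],25],[[-10,-48,69],33],[[-10,-62,89],42],[[-10,-72,103],50],[[-10,-78,112],59],[[-10,-80,114],67],[[-10,-80,114],75],[[-10,-80,114],84],[[-10,-80,114],89],[[-10,-80,114],90],[[-10,-80,114],90],[[-10,-80,114],90]])

```text
clock: 53.5
position: [0.5692, 0.0496, 0.2176]
tcp_rot: [0.182, 0.684, -0.183, 0.683]
contact_force: [0.1, 0.1, -0.4]
grip_width: 0.0585
```

Run:
```python
from h import *
go([594.6,98.9,142],-30)
im,c=snap('wrist','w25.png');savec(c,'c25.npy')
u,v=proj('wrist',[.5946,.0989,.114],c);print(u,v)
crop('w25.png',u,v,'w25c.png')
```

```text
pos [569.2  49.6 217.6] yaw -29.9 tilt [-1.8e-03 -2.0e-04 -1.0e+00] q6 0.59 | shift [75.5 55.5 -2.5] turn 0.1 dist 94
253.65125110528868 128.45801304196718
crop origin 208 88 f 7
```

View pics/w25c.png

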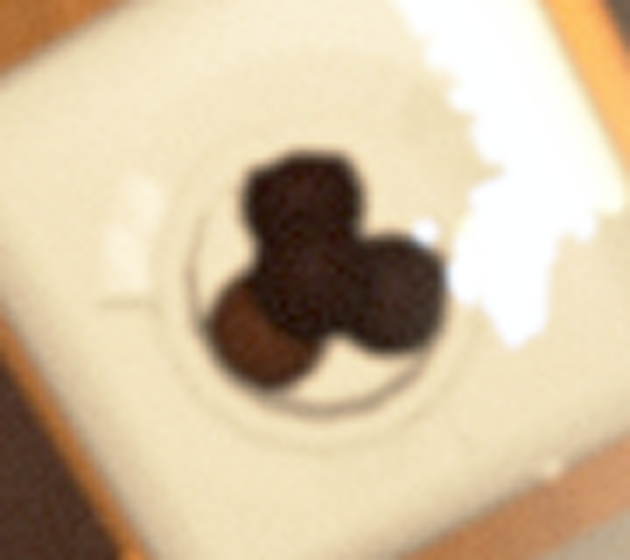

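Request:
play_rows(moves=[[[2,15,-1],0],[[8,35,-2],0],[[18,50,-2.5],0],[[35,55.3,-2.5],0],[[55,55.3,-2.5],0],[[68,55.3,-2.5],0],[[75.5,55.3,-2.5],0],[[75.5,55.3,-2.5],0],[[75.5,55.3,-2.5],0],[[75.5,55.3,-2.5],0],[[75.5,55.3,-2.5],0]])

```text
clock: 54.65
position: [0.5955, 0.0987, 0.144]
tcp_rot: [0.183, 0.682, -0.183, 0.684]
contact_force: [0.1, -0.2, -0.8]
grip_width: 0.0591
```

Run:
```python
from h import *
go([594.4,98.8,128.6],-30)
```

```text
pos [595.5  98.7 144. ] yaw -30.0 tilt [ 1.8e-03  2.0e-04 -1.0e+00] q6 0.67 | shift [15.4 -0.5 -1.1] turn -0.0 dist 15
```

Request:
play_rows(moves=[[[3,-0.4,-0.8],0],[[7,-0.4,-0.8],0],[[10,-0.4,-0.8],0],[[12,-0.4,-0.8],0],[[13,-0.4,-0.8],0],[[14,-0.4,-0.8],0],[[15,-0.4,-0.8],0],[[15,-0.4,-0.8],0]])

```text
clock: 55.45
position: [0.5945, 0.0991, 0.1281]
tcp_rot: [0.183, 0.683, -0.183, 0.683]
contact_force: [2.3, 1.7, -0.8]
grip_width: 0.0585
```

Run:
```python
from h import *
go([594.4,98.8,128.6],-30);print(manip.sense()['contact_force'])
```

```text
pos [594.5  99.1 128.1] yaw -30.0 tilt [ 8.e-04  4.e-04 -1.e+00] q6 0.67 | shift [-0.5 -0.3  0.1] turn -0.0 dist 1
[ 2.26548016  1.70263068 -0.78818178]
```

Request:
play_rows(moves=[[[0.5,0,0],0],[[1,0,0],0],[[1.5,0,0],0],[[1.5,0,0],0]])

```text
clock: 55.85
position: [0.5944, 0.099, 0.1267]
tcp_rot: [0.183, 0.683, -0.183, 0.683]
contact_force: [1.6, 2.1, 0.8]
grip_width: 0.0589
```

Run:
```python
from h import *
go([594.4,98.8,128.6],-30);s=manip.sense();print(s['contact_force'],s['torque'])
```

```text
pos [594.4  99.  126.7] yaw -30.0 tilt [ 8.e-04  3.e-04 -1.e+00] q6 0.67 | shift [-1.9 -0.2  0.1] turn -0.0 dist 2
[1.62508678 2.11431955 0.80816992] [ 0.45814774 -0.28524033 -0.05993019]
```

Request:
play_rows(moves=[[[0.5,0,0],0],[[1,0,0],0],[[1.5,0,0],0],[[1.5,0,0],0]])

```text
clock: 56.25
position: [0.5944, 0.0989, 0.1251]
tcp_rot: [0.183, 0.683, -0.183, 0.683]
contact_force: [2.4, 2.9, 0.4]
grip_width: 0.0586
```

Run:
```python
from h import *
go([594.4,98.8,128.6],-30);s=manip.sense();print(s['contact_force'],s['torque'])
```

```text
pos [594.4  98.9 125.1] yaw -30.0 tilt [ 6.e-04  2.e-04 -1.e+00] q6 0.67 | shift [-3.5 -0.1  0.1] turn -0.0 dist 3
[2.39303817 2.91160258 0.3837355 ] [ 0.55542853 -0.37736861 -0.08309155]
```

Request:
play_rows(moves=[[[0.5,0.3,0],0],[[1,0.6,0],0],[[1.5,0.6,0],0],[[2,0.6,0],0],[[2.5,0.6,0],0],[[2.5,0.6,0],0]])

```text
clock: 56.85
position: [0.5944, 0.0991, 0.1238]
tcp_rot: [0.183, 0.683, -0.183, 0.683]
contact_force: [0.2, 0.7, 7.5]
grip_width: 0.0589
```

Run:
```python
from h import *
go([594.4,98.8,128.6],-30);s=manip.sense();print(s['contact_force'],s['torque'])
```

```text
pos [594.4  99.1 123.8] yaw -30.0 tilt [ 6.e-04 -3.e-04 -1.e+00] q6 0.67 | shift [-4.8 -0.3  0.1] turn 0.0 dist 5
[0.16218735 0.6622596  7.47687057] [ 0.26672724  0.13270268 -0.02877899]
```

Request:
play_rows(moves=[[[0,0,0],-2],[[0,0,0],-5],[[0,0,0],-7],[[0,0,0],-7]])

```text
clock: 57.25
position: [0.5945, 0.0988, 0.1238]
tcp_rot: [0.143, 0.692, -0.143, 0.693]
contact_force: [-1.1, 0.5, 8.7]
grip_width: 0.059
```

Run:
```python
from h import *
go([594.4,98.8,128.6],-30);s=manip.sense();print(s['contact_force'],s['torque'])
```

```text
pos [594.5  98.8 123.8] yaw -23.3 tilt [ 6.e-04  6.e-04 -1.e+00] q6 0.55 | shift [-4.8 -0.  -0.1] turn 6.7 dist 5
[-1.07191302  0.53850023  8.72820998] [ 0.003146    0.09734032 -1.50458783]
```

Request:
play_rows(moves=[[[0,0,0],5],[[0,0,0],9],[[0.4,0,0],14],[[0.9,0,0],20],[[1.4,0,0],26],[[1.8,0,0],32],[[2.3,0,0],38],[[2.8,0,0],44],[[2.8,0,0],44]])

```text
clock: 58.15
position: [0.5939, 0.0985, 0.1208]
tcp_rot: [0.39, 0.589, -0.391, 0.589]
contact_force: [-1.2, -0.7, 7.0]
grip_width: 0.0585
```

Run:
```python
from h import *
go([594.4,98.8,117],-30);s=manip.sense();print(s['contact_force'],s['torque'])
```

```text
pos [593.9  98.5 120.8] yaw -67.1 tilt [-7.0e-04 -1.5e-03 -1.0e+00] q6 1.32 | shift [ 3.8  0.6 -0.1] turn -37.1 dist 4
[-1.23426266 -0.66274467  6.98260086] [ 0.05366391  0.18929231 -0.10779236]
```

Request:
play_rows(moves=[[[0.3,0,0],4],[[0.7,0,0],9],[[1.1,0,0],14],[[1.5,0,0],19],[[1.9,0,0],24],[[2.3,0,0],29],[[2.3,0,0],30],[[2.3,0,0],30]])

```text
clock: 58.95
position: [0.5932, 0.0987, 0.1185]
tcp_rot: [-0.529, -0.469, 0.53, -0.468]
contact_force: [-3.2, 0.2, 8.8]
grip_width: 0.0589
```

Run:
```python
from h import *
go([594.4,98.8,117],-30);s=manip.sense();print(s['contact_force'],s['torque'])
```

```text
pos [593.2  98.7 118.5] yaw -97.0 tilt [-0.0022 -0.0012 -1.    ] q6 1.84 | shift [ 1.5  1.1 -0.2] turn -67.0 dist 2
[-3.17750997  0.17300321  8.841585  ] [0.16425538 0.47044455 0.00797996]
```

Request:
play_rows(moves=[[[0.2,0,0],4],[[0.6,0,0],9],[[1,0,0],14],[[1.2,0,0],18],[[1.2,0,0],18]])

```text
clock: 59.45
position: [0.5933, 0.0989, 0.1173]
tcp_rot: [-0.596, -0.38, 0.597, -0.38]
contact_force: [-1.8, 0.6, 8.6]
grip_width: 0.0588
```

Run:
```python
from h import *
go([594.4,98.8,117],-30);s=manip.sense();print(s['contact_force'],s['torque'])
```

```text
pos [593.3  98.9 117.3] yaw -115.0 tilt [-1.9e-03 -8.0e-04 -1.0e+00] q6 2.15 | shift [ 0.3  1.  -0.3] turn -85.0 dist 1
[-1.80281303  0.58419286  8.59487995] [ 0.29304077  0.35717039 -0.00215952]
```

Request:
play_rows(moves=[[[-1,0,0],0],[[-1,0,0],0],[[-1,0,0],0],[[-1,0,0],0],[[-1,0,0],0]], hand=1)

```text
clock: 59.95
position: [0.5943, 0.0992, 0.1169]
tcp_rot: [-0.596, -0.38, 0.597, -0.38]
contact_force: [-0.9, -0.5, -0.5]
grip_width: 0.0852
```

Request:
play_rows(moves=[[[0,0,0],-8],[[0,0,0],-16],[[0,0,0],-25],[[0,0,0],-33],[[0,0,0],-42],[[0,0,0],-50],[[0,0,0],-58],[[0,0,0],-67],[[0,0,0],-70],[[0,0,0],-70],[[0,0,0],-70]])

```text
clock: 61.05
position: [0.5944, 0.0993, 0.1172]
tcp_rot: [0.271, 0.653, -0.271, 0.653]
contact_force: [-0.0, -1.1, -0.2]
grip_width: 0.0853
```

Run:
```python
from h import *
go([594.4,98.8,117],-45);s=manip.sense();print(s['contact_force'],s['torque'])
```

```text
pos [594.4  99.3 117.2] yaw -45.1 tilt [-2.e-04 -2.e-04 -1.e+00] q6 0.93 | shift [ 0.2 -0.3  0.3] turn -0.1 dist 1
[-0.02832001 -1.10845953 -0.17429303] [-0.00520037  0.02190451  0.00365417]
```

Request:
play_rows(moves=[[[0,-0.5,0],0],[[0,-0.5,0],0],[[0,-0.5,0],0],[[0,-0.5,0],0],[[0,-0.5,0],0],[[0,-0.5,0],0],[[0,-0.5,0],0]], hand=0, force=70)

```text
clock: 61.75
position: [0.5944, 0.0989, 0.1177]
tcp_rot: [0.271, 0.653, -0.271, 0.654]
contact_force: [0.1, -0.1, 5.4]
grip_width: 0.0583
```

Request:
play_rows(moves=[[[0.3,0,0],3],[[0.6,0,0],6],[[0.8,0,0],9],[[0.9,0,0],12],[[0.9,0,0],12]])

```text
clock: 62.25
position: [0.5952, 0.0986, 0.1177]
tcp_rot: [0.338, 0.62, -0.337, 0.622]
contact_force: [0.5, -1.8, 8.0]
grip_width: 0.0584
```

Run:
```python
from h import *
go([594.4,98.8,117],-45);s=manip.sense();print(s['contact_force'],s['torque'])
```

```text
pos [595.2  98.6 117.7] yaw -57.0 tilt [ 3.3e-03 -5.0e-04 -1.0e+00] q6 1.14 | shift [ 0.7 -0.6 -0.6] turn -12.0 dist 1
[ 0.51397578 -1.8167155   8.03157232] [-0.35024253  0.00249811 -0.01292853]
```

Request:
play_rows(moves=[[[0,0,0],3],[[0,0,0],6],[[0,0,0],9],[[0,0,0],10],[[0,0,0],10]])

```text
clock: 62.75
position: [0.5952, 0.0989, 0.1177]
tcp_rot: [0.389, 0.589, -0.388, 0.592]
contact_force: [0.1, 0.3, 9.0]
grip_width: 0.0583
```

Run:
```python
from h import *
go([594.4,98.8,117],-45);s=manip.sense();print(s['contact_force'],s['torque'])
```

```text
pos [595.2  98.9 117.7] yaw -66.7 tilt [ 0.0034 -0.0015 -1.    ] q6 1.31 | shift [ 0.7 -0.8 -0.2] turn -21.7 dist 1
[0.06769897 0.2848356  9.02065495] [-0.06342649  0.00567267  1.44217211]
```

Request:
play_rows(moves=[[[0,0,0],1.5],[[0,0,0],3],[[0,0,0],3]])

```text
clock: 63.05
position: [0.5946, 0.0987, 0.1177]
tcp_rot: [0.403, 0.58, -0.404, 0.582]
contact_force: [-0.5, -1.1, 9.9]
grip_width: 0.0583
```

Run:
```python
from h import *
go([594.4,98.8,117],-45);s=manip.sense();print(s['contact_force'],s['torque'])
```

```text
pos [594.6  98.7 117.7] yaw -69.6 tilt [ 0.0021 -0.0025 -1.    ] q6 1.36 | shift [ 0.7 -0.2 -0.2] turn -24.6 dist 1
[-0.51839023 -1.07155158  9.898645  ] [-0.18909592  0.34475611  1.95372974]
```

Request:
play_rows(moves=[[[-1,0,0],-0.5],[[-1,0,0],-0.5],[[-1,0,0],-0.5]])

```text
clock: 63.35
position: [0.5946, 0.0987, 0.1178]
tcp_rot: [0.402, 0.581, -0.402, 0.583]
contact_force: [1.3, -1.2, 5.5]
grip_width: 0.0581
```

Request:
play_rows(moves=[[[0,0,0],0],[[0,0,0],0],[[0,0,0],0],[[0,0,0],0],[[0,0,0],0]], hand=1)

```text
clock: 63.85
position: [0.5939, 0.0989, 0.1171]
tcp_rot: [0.403, 0.581, -0.403, 0.581]
contact_force: [0.8, -0.6, -0.3]
grip_width: 0.0855
```

Request:
play_rows(moves=[[[-8,0,0],0],[[-25,0,0],0],[[-55,0,0],0],[[-95,0,0],0],[[-140,0,0],0],[[-180,0,0],0],[[-200,0,0],0],[[-200,0,0],0],[[-200,0,0],0]])

```text
clock: 64.75
position: [0.5937, 0.0989, 0.3172]
tcp_rot: [0.403, 0.581, -0.403, 0.581]
contact_force: [0.5, 0.7, -0.4]
grip_width: 0.0852
```

Run:
```python
from h import *
print(manip.sense()['clock'])
go([450,50,320],0)
im,c=snap('wrist','w26.png');im,c=snap('side','s26.png')
crop('s26.png',272,180,'s26c.png',100,80,7)
for y in (-.101,.099): print(proj('side',[.5935,y,.1277],c)*7-np.array([222,140])*7)
```

```text
64.75
pos [593.7  98.9 317.2] yaw -69.5 tilt [-2.e-04 -0.e+00 -1.e+00] q6 1.36 | shift [  -2.8 -151.8   -4.5] turn -69.5 dist 152
crop origin 222 140 f 7
[345.54532321 368.46366981]
[347.45037349 187.35962215]
```

View pics/s26c.png

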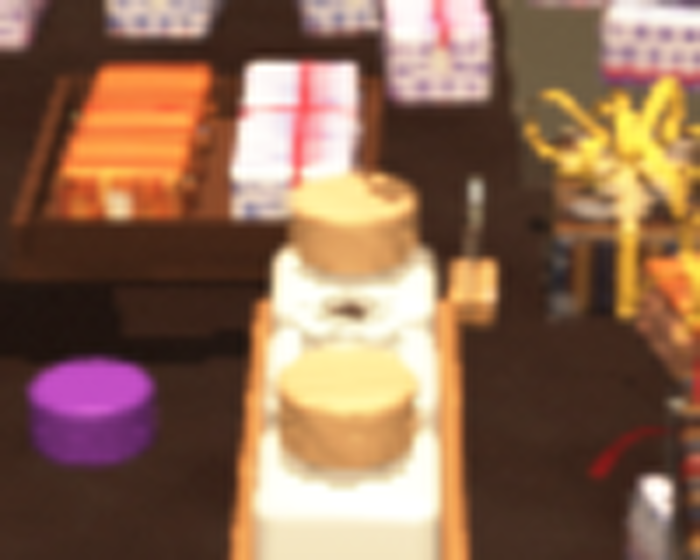

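View pics/w26.png

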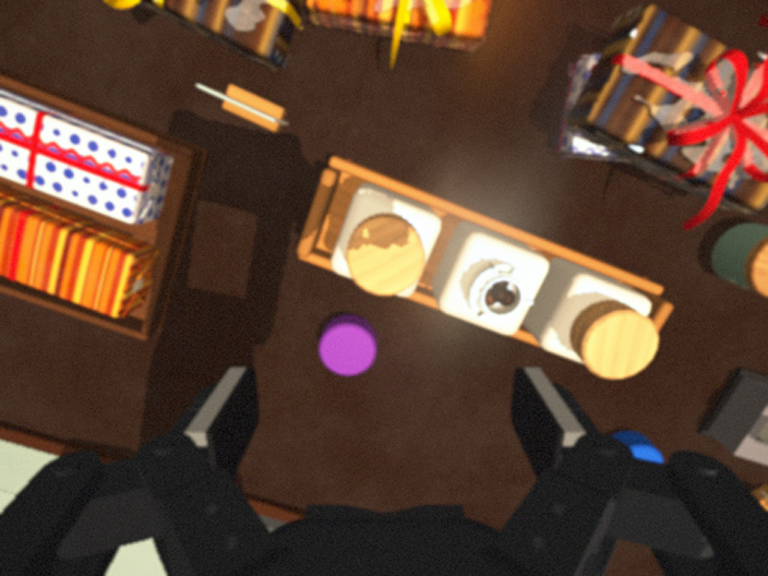

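View pics/s26.png

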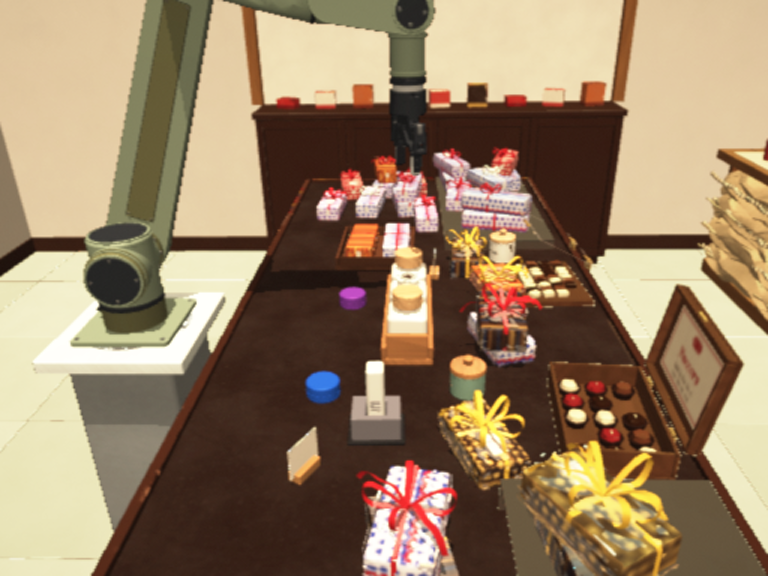

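Run:
```python
from h import *
print(manip.close_job())
```

```text
the job is handed in; nothing more can be done
None
```

I did the whole job in the order asked and handed it in at about 65 s. The hand-in gives no verdict, so what follows rests on my own last checks.

- **Gift pack:** it lies flat in the free near half of the tray, beside the other pack. The last pictures show this.
- **Thermometer:** I held it about 33 mm above the left, middle and right mouths in turn, at least 1.8 s each. Side pictures showed the lens over the mouth each time. It is back in its stand.
- **Lids:** only two wooden lids were on the table, so the middle jar stays open.

| Jar | How the lid went in | Final turning torque | Underside below the rim |
|---|---|---|---|
| Right | Turned backwards about 80° until it dropped in | 2.6 Nm | about 16 mm (home is 16.3 mm) |
| Left | Went straight into the gaps when set down, then turned backwards to the stop | 2.0 Nm | about 16 mm (home is 16.3 mm) |

The left lid needed one regrip near the end, so its 16 mm was measured just before that. Its last 3° may have been the grip slipping rather than the lid turning.

**One check disagreed slightly:** in the last side picture both lid tops appear 1.5 to 2.5 pixels lower than computed, a few millimetres. I put this down to camera calibration and to reading the blurred lid edges. A lid that was not fully down would show higher, not lower.

The canister, price cards and the purple and blue look-alikes were never touched.

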